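# Clamp the angle block on the sine plate

### The job

Set up the angle block for checking: take it from the tray and lay it flat on the tilted sine plate, square against the end fence and under the middle of the clamp leaf, with its ridge uphill so that the ridge's long face comes level. Let go of it, swing the clamp leaf down onto it, and start the wing screw as a fitter does: back it anticlockwise until its thread drops into the boss with a click, only then turn it clockwise until it firmly clamps the leaf on the block. Leave everything else where it stands, the plain block in the tray included.

Things in the scene. Friction and masses are not known exactly. Their poses are not given: they have to be found in the camera images.
- angle_block: The workpiece, 0.2 to 0.35 kg: bare aluminium base 86 x 40 x 20 mm (x, y, z) with a ridge across the +x half of its top (see ridge); x = -43 to +3 mm is a flat shoulder 20 mm high where the leaf's pad presses. Origin: centre of the underside, on the tray floor 4 mm above the bench at the start, x away from the robot within 0.5 rad. Grasp it across its 40 mm width near x = +3 mm.
- ridge (a point): Middle of the ridge's edge on the angle block, at x = +13, z = 37 mm in the block's frame, same axes. The ridge is 40 mm wide like the base; it rises at 60 degrees from x = +3 mm and falls at 30 degrees to x = +43 mm (the long face, level when the block lies properly on the sine plate).
- tray: Fixed black tray 200 x 210 mm, floor 4 mm, walls 4 mm thick and 18 mm high. It holds the angle block and the plain block side by side, about 100 mm apart across its width; either may be the left one. Origin: centre of its underside.
- plain_block: Bystander, loose in the tray: plain aluminium block 86 x 40 x 25 mm, no ridge. Origin: centre of the underside.
- try_square: Bystander, loose on the bench: steel square lying flat, stock 16 x 75 x 20 mm, blade to x = 108 mm. Origin: under the middle of the stock.
- cylinder_square: Bystander, loose, standing: steel cylinder 64 mm in diameter, 112 mm high. Origin: centre of the underside.
- gauge_case: Bystander, loose: closed wooden case 110 x 160 x 32 mm. Origin: centre of the underside.
- sine_plate: Fixed steel base of the sine plate, 200 x 190 x 22 mm. Origin: centre of its underside on the bench; x away from the robot within 0.3 rad.
- sine_top: The fixed, tilted top of the sine plate, 190 x 190 x 22 mm. Origin: centre of the upper surface, 95.5 mm above the bench. x points uphill (30 degrees above level, away from the robot), y to the left, z square out of the plate (30 degrees off vertical, leaning to the robot). The block laid on it may or may not slide downhill by itself.
- fence (a point): Middle of the upper uphill edge of the end fence, a fixed bar 100 mm long (along y), 10 mm thick and 14 mm high across the low end of the plate; at x = -73, z = 14 mm in sine_top, same axes.
- nest (a point): Point on the plate's surface (x = -30, y = 0 mm in sine_top, same axes) where the centre of the angle block's underside comes when its -x end touches the fence.
- leaf (a joint): Hinge angle of the clamp leaf, rad: 0 = down on the angle block, parallel to the plate; starts standing open at 1.75 to 1.95, stop at 2.05. Stiff hinge: stays put while near upright, sinks slowly shut by its own weight below about 1.0. Push it over by the outer face of its end tab.
- leaf_hinge (a point): On the hinge axis, mid-width of the leaf (x = -51, y = +72, z = 30 mm in sine_top; axis along the plate's x). Axes turn with the leaf: -y along it to the tab, z out of its outer (upper) face. Aluminium bar 12 mm thick (z = -6 to 6), 36 mm wide to 166 mm from the hinge, then a tab 26 mm wide to 204 mm; rubber pad under it at 72 mm, wing screw at 144 mm. Hinge ears span 68 mm, 43 mm high.
- leaf_tab (a point): Middle of the tab on the leaf's outer (upper) face, 190 mm from the hinge; same axes as leaf_hinge.
- wing_screw (a joint): Turn of the captive wing screw, rad; grows clockwise seen from its wing side (tightening). Starts at 0.55 to 1.2: with the leaf down its thread rides on the boss's first thread. Backed below 0.05 it can drop 6 mm, by its weight: a firm grip holds it up until loosened. Stop at -0.45. Once dropped, turned forward it starts to clamp near 1.3, is firm at 2.1 to 2.4, stop at 2.6; it stays as left.
- screw_lift (a joint): Height of the screw's collar above the leaf's upper face, m, free from 0 to 0.012. With the leaf down: about 0.006 to 0.007 riding on the first thread, about 0.001 just dropped, then 0. Thread 6.5 mm a turn, right-hand: backing lifts the screw about 1 mm a radian, turning forward sinks it as much.
- wing (a point): Centre of the screw's wing, to be grasped, a steel bar 50 mm long (own x, 0.95 rad minus the joint's value anticlockwise from the plate's x with the leaf down), 12 mm thick (own y, grasp across it), 26 mm high (own z, along the screw's axis, out of the leaf). Below it a collar 26 mm in diameter and 8 mm high, then the leaf's face: 21 mm from here at lift 0.
- screw_end (a point): Lower end of the screw on its axis, 47.5 mm below the wing's centre; at lift 0 it stands 14 mm out of the leaf's underside. Same axes as wing.
- boss_mouth (a point): Centre of the mouth of the threaded boss, 35 mm in diameter and 21 mm high, on the plate (x = -51, y = -72, z = 21 mm in sine_top, same axes). The screw's end is about 5 mm below it when riding on the first thread, 9.5 mm or more once dropped.
Not all that is in view belongs to the job. What is shaped like the angle_block but brown or red is not meant.

How it is judged:
By the outcome, as a careful person would: the job done as asked, in the order asked, and still so for the second after the job is handed in, with the robot touching nothing.
It also fails if it takes over 72 s, if anything falls off the work surface, if the arm or the gripper's body presses on something with over 40 N, if the wrist force passes 120 N, or if a joint passes its speed limit or range.

### The arm

A 6-joint arm with a two-finger parallel gripper is mounted at the origin on the work surface. World frame = base frame: x ahead of the robot, y to its left, z up, the work surface at z = 0. Lengths are in m, angles in rad, forces in N, time in s.
With the tool pointing down it reaches from about 0.425 to 0.95 m from the base axis. Payload 14.7 kg.
Tool frame: the origin (TCP) lies at the very end of the fingers, on their centre line; the grasp point (between the pads) lies arm.grip_depth behind it (arm.grip_depth is the distance from the TCP to the grasp point, in m); y points along the fingers, x is the direction in which the jaws open and shut, and the axes are right-handed (so a half turn about y gives the same grasp; the last joint's range is limited). The gripper opens to 85 mm and grips with 20 to 120 N. Pads are 22 mm wide; open, the fingers measure 114 mm over their backs; the gripper's body (76 mm by 85 mm) begins 54 mm behind the grasp point. The pads swing forward as they close: fully open they stand 13 mm farther back than shut.
Start: joints at [-1.311, 0.48, 1.596, -0, 1.065, -0.047], TCP at [0.196, -0.62, 0.231] pointing down, gripper open.
Joint ranges: [-2.75, 2.75], [-0.82, 2.05], [0.23, 2.67], [-1.56, 4.7], [0.09, 2.69], [-2.92, 2.92]. Speed limits (rad/s): [1.89, 1.89, 2.39, 3.01, 3.01, 3.01].

### API

Orientations are given as a unit quaternion [w, x, y, z].
In Python, from plant import arm gives the robot as it stands.
- The arm moves only by the tool drive_tool, never from a script. Its argument "rows" is a list of rows, each an object with "gripper": the closure, from 0 (fully open) to 1 (shut); "xyz": the shift along the tool's x, y, z in cm, a list of three; "turn": the turn about the tool's y in degrees. In form: [{"gripper": gripper, "xyz": [x, y, z], "turn": turn}, ...]. A call has 1 to 12 rows; each row is the pose to reach, as a shift and turn from the pose commanded when the call began, along the tool's axes at that moment; what a row does not reach only later rows make up. A row lasts 1/10 s, in which the tool goes at most 50 mm and 8.59 degrees, less where a joint would pass 70% of its speed; a pose out of reach is approached as far as the arm can. A call with a gripper value outside its range is refused whole. The fingers move at their own pace and stop on an object; "grip_force" is the grip in N (left out, the last holds). Time passes only in rows, so rows that repeat a pose let the fingers close. It gives the time, the measured TCP pose, the force and the opening at its end, in the units of the state.
- arm.sense(): the state, without advancing time (a new reading comes with each control period).
- arm.get_image(name): name is "scene" or "top"; returns a dict with "img" (420x560x3 uint8, red, green, blue), "z_map" (420x560 float32, m along the optical axis (not along the pixel's ray), 0 where there is no reading), "vfov" (degrees; the focal length in pixels is half the picture's height over the tangent of half this angle, whatever the lens; pixels are square), "cx", "cy" (the principal point, pixels), "world_to_cam" (4x4, takes a point from world to camera coordinates). Camera axes: x right, y down, z forward; pixel columns grow to the right and rows downward; lengths in m; the calibration is good to about 2 mm. A picture is of the moment at which its call begins.
- arm.sign_off(): hands the job in, once; it reports no verdict.
Trained networks look in the newest picture that a camera, given by its name, has taken for a name from the list of things; names that differ only in an ending like _2 or _b are one class to them, and where a whole thing is asked for, a point or a joint stands for the part that bears it (a point fixed in the world has none). Each returns a list of dicts, best first, with "p" (0 to 1); they miss things now and then, are a little off and sometimes report something else, mostly with a low value. They report only what shows in the picture. A call takes as long as a camera call. They do not tell look-alikes from the thing itself.
- arm.boxes_of(target, camera): "extent" ([left, top, right, bottom] in pixels, round what is visible of it).
- arm.trace(target, camera): "pixels" (420x560 bool, what is visible of it) and "extent" ([left, top, right, bottom] in pixels, round what is visible of it).
- arm.spot_point(target, camera): "pixel" ([column, row] in pixels: a listed point, or the origin of a listed thing).
The state is a dict: "t": time; "q": joint angles; "dq": joint speeds; "joint_efforts": joint torques, N m; "tool_pos": TCP position; "ee_rot": TCP orientation; "wrist_force": force on the tool from outside, world axes, zero at the start; "wrist_torque": the same for the moment, N m; "opening": finger opening in m.
Only numpy, scipy, OpenCV 4.12 (cv2) and the standard library are available. Lean on these libraries where they do the work, as an engineer would, in place of code of your own. Each camera call takes 0.05 s, during which the arm holds its last target.

## Working session

There is one attempt and no reset: what is moved stays moved. The work goes in short steps, Python scripts to look and compute and a tool call to move; the robot and the scene stay as the last step left them, time stands still between calls to the robot, and variables do not carry over. Pictures are saved under pics/ and viewed, and the job is handed in when it is done.

Besides the shell and the picture viewer there is one more tool, called after "Call:" as name(argument=value, ...), one argument or row to a line, values as JSON. drive_tool: Moves the arm, as the interface text tells. Its arguments: {"type":"object","properties":{"rows":{"type":"array","items":{"type":"object","properties":{"gripper":{"type":"number"},"xyz":{"type":"array","items":{"type":"number"}},"turn":{"type":"number"}}}},"grip_force":{"type":"number"}},"required":["rows"]}

```bash
ls; mkdir -p pics; python3 - <<'E'
from plant import arm
import cv2
print(arm.sense(), arm.grip_depth)
for n in ("scene","top"):
    im=arm.get_image(n); cv2.imwrite(f"pics/{n}0.png",im["img"][:,:,::-1]); print(n,im["vfov"],im["cx"],im["cy"],im["world_to_cam"])
E
```

```text
pics
{'t': 0.0, 'q': array([-1.31060853e+00,  4.80834977e-01,  1.59683706e+00,  1.02972944e-05,
        1.06507418e+00, -4.65987904e-02]), 'dq': array([-0.00043322,  0.00018779,  0.00068553,  0.00055232,  0.00060893,
       -0.00088291]), 'joint_efforts': array([-2.62332615e-03, -9.50644040e+01, -4.30187738e+01, -3.65624210e-04,
        1.22554330e-02,  3.01540331e-05]), 'tool_pos': array([ 0.19622357, -0.61927392,  0.23068406]), 'ee_rot': array([ 0.57078273, -0.57026575,  0.41804976, -0.41741879]), 'wrist_force': array([-0.23257448, -0.14549405,  0.10826025]), 'wrist_torque': array([-0.01095371, -0.03593253,  0.02722345]), 'opening': 0.0853605968181136} 0.0187
scene 45.97119233973346 275.4458304340074 208.44189019871473 [[ 0.75389315  0.6566685  -0.02077506 -0.32158321]
 [ 0.42435853 -0.51084102 -0.74763714 -0.16010727]
 [-0.50156251  0.55482244 -0.66378242  1.5702609 ]
 [ 0.          0.          0.          1.        ]]
top 43.83496710871171 281.734590331525 201.33694983587912 [[ 0.0280096  -0.99953643  0.01193277 -0.06583909]
 [-0.98880695 -0.02945508 -0.1462642   0.50063476]
 [ 0.14654787 -0.00770241 -0.98917359  1.4951268 ]
 [ 0.          0.          0.          1.        ]]
```

View pics/scene0.png

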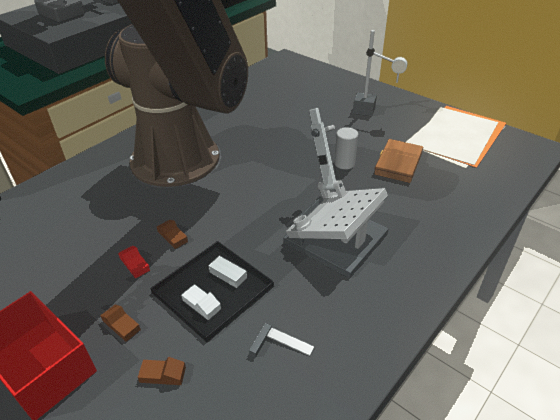

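View pics/top0.png

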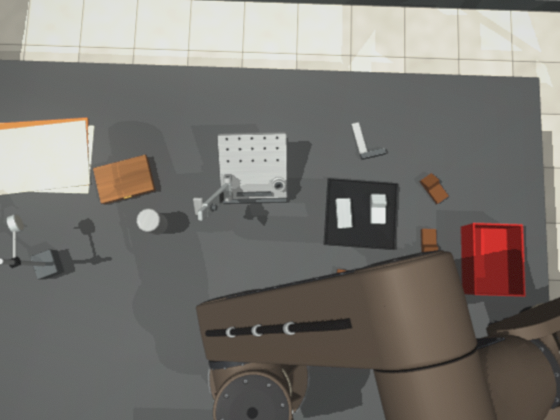

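Left block (scene 228,270) looks plain; the ridged one is at scene (202,300). Now I'll measure them.

```bash
cat > h.py <<'E'
import numpy as np, cv2
from plant import arm
def cap(n,fn=None):
    im=arm.get_image(n)
    if fn: cv2.imwrite(f"pics/{fn}.png",im["img"][:,:,::-1])
    return im
def cloud(im):
    h,w=im["z_map"].shape; f=h/2/np.tan(np.radians(im["vfov"])/2)
    u,v=np.meshgrid(np.arange(w),np.arange(h)); z=im["z_map"].astype(float)
    P=np.stack([(u-im["cx"])/f*z,(v-im["cy"])/f*z,z],-1)
    M=np.linalg.inv(im["world_to_cam"]); return P@M[:3,:3].T+M[:3,3]
def ray(im,px):
    h=im["z_map"].shape[0]; f=h/2/np.tan(np.radians(im["vfov"])/2)
    M=np.linalg.inv(im["world_to_cam"]); d=M[:3,:3]@np.array([(px[0]-im["cx"])/f,(px[1]-im["cy"])/f,1.]); return M[:3,3],d
def tri(ims,pxs):
    A=np.zeros((3,3));b=np.zeros(3)
    for im,p in zip(ims,pxs):
        o,d=ray(im,p); d=d/np.linalg.norm(d); Q=np.eye(3)-np.outer(d,d); A+=Q;b+=Q@o
    x=np.linalg.solve(A,b); r=[]
    for im,p in zip(ims,pxs):
        o,d=ray(im,p); d=d/np.linalg.norm(d); r.append(np.linalg.norm((np.eye(3)-np.outer(d,d))@(x-o)))
    return x,max(r)
def proj(im,P):
    P=np.atleast_2d(P); h=im["z_map"].shape[0]; f=h/2/np.tan(np.radians(im["vfov"])/2)
    c=P@im["world_to_cam"][:3,:3].T+im["world_to_cam"][:3,3]
    return np.stack([c[:,0]/c[:,2]*f+im["cx"],c[:,1]/c[:,2]*f+im["cy"]],1)
def toolR():
    from scipy.spatial.transform import Rotation as R
    q=arm.sense()["ee_rot"]; return R.from_quat([q[1],q[2],q[3],q[0]]).as_matrix()
E
python3 - <<'E'
from h import *
import pickle
np.set_printoptions(precision=4,suppress=True)
print(toolR())
I={n:cap(n) for n in("scene","top")}
pickle.dump(I,open("i0.pkl","wb"))
C={n:cloud(I[n]) for n in I}
for t in "angle_block ridge plain_block tray try_square cylinder_square gauge_case sine_plate sine_top fence nest leaf_hinge leaf_tab wing boss_mouth screw_end".split():
    px=[]
    for n in I:
        r=arm.spot_point(t,n)[:3]; 
        print(t,n,[(np.round(a["pixel"],1).tolist(),round(a["p"],2)) for a in r], [C[n][int(a["pixel"][1]),int(a["pixel"][0])].round(3).tolist() for a in r[:2]])
        if r: px.append(r[0]["pixel"])
    if len(px)==2: print("   tri",tri(I.values(),px))
print(arm.sense()["t"])
for n,(a,b,c,d) in {"scene":(150,240,280,350),"top":(180,120,420,260)}.items():
    im=I[n]["img"][b:d,a:c]; k=int(min(780//(c-a),580//(d-b))); cv2.imwrite(f"pics/{n}0c.png",cv2.resize(im,None,fx=k,fy=k,interpolation=cv2.INTER_CUBIC)[:,:,::-1])
E
```

```text
[[ 0.302  -0.0003  0.9533]
 [-0.9533  0.0011  0.302 ]
 [-0.0011 -1.      0.0001]]
angle_block scene [([122.5, 325.5], 0.85), ([161.7, 374.5], 0.8), ([174.5, 236.2], 0.61)] [[0.415, -0.494, 0.02], [0.57, -0.512, 0.017]]
angle_block top [([430.8, 189.8], 0.68), ([429.4, 243.0], 0.67), ([375.8, 210.7], 0.66)] [[0.554, -0.492, 0.026], [0.394, -0.488, 0.021]]
   tri (array([ 0.5177, -0.4952,  0.1242]), np.float64(0.03405850942537006))
ridge scene [([205.2, 298.6], 0.79), ([168.2, 226.3], 0.76), ([111.7, 306.5], 0.73)] [[0.51, -0.334, 0.036], [0.257, -0.232, 0.029]]
ridge top [([429.4, 184.1], 0.93), ([381.3, 203.0], 0.83), ([428.3, 245.3], 0.75)] [[0.569, -0.488, 0.029], [0.505, -0.342, 0.042]]
   tri (array([ 0.5677, -0.4202,  0.1622]), np.float64(0.038481068386124))
plain_block scene [([229.2, 275.3], 0.85)] [[0.497, -0.247, 0.027]]
plain_block top [] []
tray scene [([212.7, 288.7], 0.95)] [[0.481, -0.29, 0.007]]
tray top [([359.8, 217.7], 0.58)] [[0.467, -0.285, -0.002]]
   tri (array([ 0.4694, -0.2851, -0.0102]), np.float64(0.004685192309009028))
try_square scene [([256.2, 343.0], 0.7
[... 2093 characters left out ...]
 -0.001]]
   tri (array([0.4283, 0.1601, 0.2493]), np.float64(0.0011865353310512375))
wing scene [([324.2, 133.7], 0.65)] [[0.474, 0.141, 0.217]]
wing top [([201.4, 204.5], 0.57)] [[0.462, 0.158, 0.218]]
   tri (array([0.4631, 0.159 , 0.2012]), np.float64(0.00048739796688358636))
boss_mouth scene [([299.9, 217.1], 0.84)] [[0.535, -0.032, 0.083]]
boss_mouth top [([278.5, 184.1], 0.98)] [[0.548, -0.039, 0.069]]
   tri (array([ 0.5434, -0.0402,  0.0933]), np.float64(0.00020954750908033388))
screw_end scene [([313.7, 134.0], 0.52)] [[0.456, 0.119, 0.217]]
screw_end top [([216.2, 208.2], 0.69)] [[0.453, 0.119, 0.219]]
   tri (array([0.4546, 0.1202, 0.2158]), np.float64(0.0022470419351283844))
1.8
```

View pics/scene0c.png

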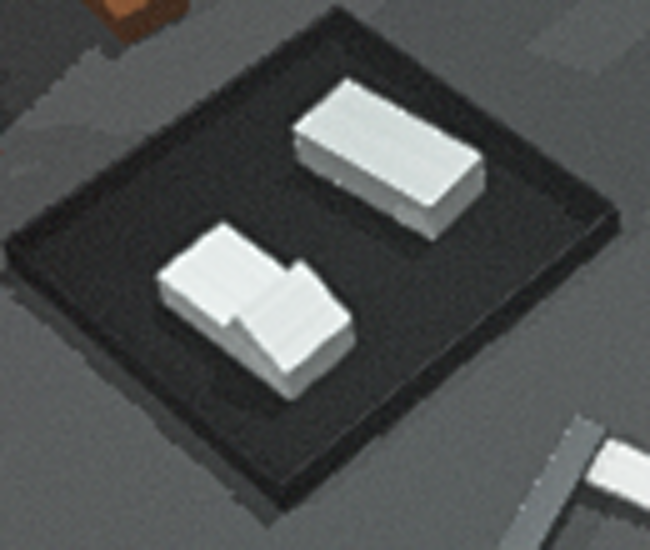

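View pics/top0c.png

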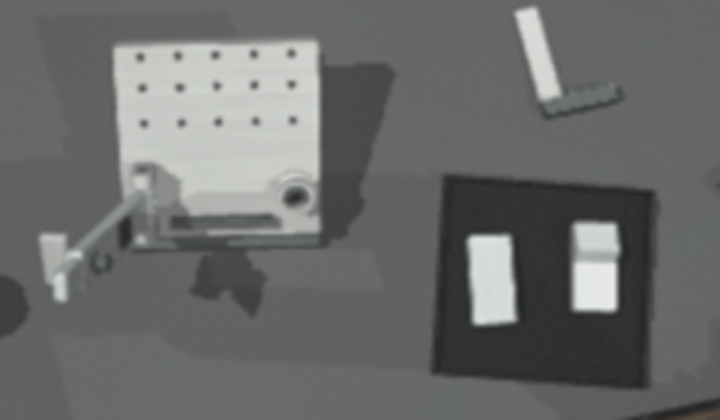

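```bash
python3 - <<'E'
from h import *
import pickle
np.set_printoptions(precision=4,suppress=True)
I=pickle.load(open("i0.pkl","rb"))
for n in I:
    im=I[n];C=cloud(im);g=im["img"].astype(int)
    bench=C[(abs(C[...,0]-0.45)<.25)&(abs(C[...,1]+.1)<.6)&(abs(C[...,2])<.012)&(g.sum(-1)<260)]
    A=np.c_[bench[:,:2],np.ones(len(bench))];print(n,"bench",np.linalg.lstsq(A,bench[:,2],rcond=None)[0],bench[:,2].std())
    x,y,z=C[...,0],C[...,1],C[...,2]
    for nm,(cx,cy) in {"angle":(.49,-.335),"plain":(.485,-.245)}.items():
        m=(abs(x-cx)<.07)&(abs(y-cy)<.04)&(g.min(-1)>110)&(z>.012)
        m=m.astype(np.uint8); cn=max(cv2.findContours(m,cv2.RETR_EXTERNAL,cv2.CHAIN_APPROX_NONE)[0],key=cv2.contourArea)
        mm=np.zeros_like(m);cv2.drawContours(mm,[cn],-1,1,-1)
        P=C[(mm>0)&(z>.012)]
        print(n,nm,len(P),P.min(0),P.max(0))
        T=P[(P[:,2]>.018)&(P[:,2]<.032)]
        print("  rect z>.018:",cv2.minAreaRect((T[:,:2]*1000).astype(np.float32)), np.percentile(P[:,2],[5,25,50,75,95,99]))
    # plate
    m=(abs(x-.593)<.12)&(abs(y-.035)<.12)&(g.min(-1)>90)&(z>.03)
    P=C[m]; 
    rng=np.random.default_rng(0);best=0
    for k in range(400):
        a=P[rng.choice(len(P),3,False)];nn=np.cross(a[1]-a[0],a[2]-a[0]);
        if np.linalg.norm(nn)<1e-9: continue
        nn/=np.linalg.norm(nn);
        if abs(nn[2])<.8: continue
        inl=abs((P-a[0])@nn)<.004
        if inl.sum()>best: best=inl.sum();bi=inl
    Q=P[bi];c=Q.mean(0);nn=np.linalg.svd(Q-c,full_matrices=False)[2][2];nn*=np.sign(nn[2])
    print(n,"plate n",nn,"tilt",np.degrees(np.arccos(nn[2])),"yaw",np.arctan2(-nn[1],-nn[0]),best,len(P))
    print("  height at (.593,.034):",c[2]-(nn[0]*(.593-c[0])+nn[1]*(.034-c[1]))/nn[2])
    # in-plane extent
    xa=np.array([-nn[0],-nn[1],0]);xa/=np.linalg.norm(xa);xa=xa-nn*(xa@nn);xa/=np.linalg.norm(xa);ya=np.cross(nn,xa)
    r=cv2.minAreaRect((np.c_[Q@xa,Q@ya]*1000).astype(np.float32));print("  rect",r)
    ctr=xa*r[0][0]/1000+ya*r[0][1]/1000+nn*(c@nn);print("  centre",ctr)
E
```

```text
scene bench [ 0.0044 -0.0019 -0.002 ] 0.003054646145326594
scene angle 645 [ 0.4505 -0.7418  0.0126] [ 1.098  -0.3155  0.9159]
  rect z>.018: ((494.72406005859375, -336.76239013671875), (42.429290771484375, 88.2019271850586), 89.45166778564453) [0.0172 0.0223 0.0245 0.0306 0.0389 0.0422]
scene plain 556 [ 0.4344 -0.7418  0.0122] [ 1.098  -0.2117  0.9159]
  rect z>.018: ((479.0336608886719, -235.56484985351562), (86.93601989746094, 42.7459602355957), 4.742199420928955) [0.0159 0.0258 0.0276 0.029  0.0307 0.032 ]
scene plate n [-0.4917 -0.0311  0.8702] tilt 29.51710205770918 yaw 0.06324905956652835 2189 4071
  height at (.593,.034): 0.09516488162875943
  rect ((565.407470703125, -2.5624771118164062), (195.58164978027344, 192.37191772460938), 89.61343383789062)
  centre [0.5944 0.0351 0.096 ]
top bench [ 0.0023 -0.0033 -0.0007] 0.004155085793590603
top angle 416 [ 0.2778 -0.3568  0.0131] [ 0.5358 -0.0395  1.553 ]
  rect z>.018: ((491.1565246582031, -336.254150390625), (86.2297592163086, 41.245262145996094), 0.2067432850599289) [0.0178 0.022  0.0254 0.0306 0.0391 0.0427]
top plain 410 [ 0.4321 -0.2576  0.0125] [ 0.5175 -0.2117  0.0358]
  rect z>.018: ((474.7779846191406, -234.64181518554688), (85.45775604248047, 41.31550979614258), 4.038161277770996) [0.0202 0.0244 0.0274 0.0298 0.0328 0.0353]
top plate n [-0.4929 -0.0277  0.8696] tilt 29.582607097776403 yaw 0.05619525992154556 2990 4330
  height at (.593,.034): 0.09591489978427539
  rect ((561.5576782226562, 2.2348403930664062), (191.91322326660156, 189.45318603515625), 0.1365382820367813)
  centre [0.5909 0.0355 0.0948]
```

```bash
cat >> h.py <<'E'
def delta(P,yawx=None,zdir=None):
    """P world TCP target; yawx: desired heading (deg) of tool x axis mod 180. returns cm in tool axes and turn deg"""
    s=arm.sense();R=toolR();d=R.T@(np.array(P)-s["tool_pos"])*100
    cur=np.degrees(np.arctan2(R[1,0],R[0,0]));t=0
    if yawx is not None:
        t=-((yawx-cur+90)%180-90)
    return d.round(2),round(t,1)
E
python3 - <<'E'
from h import *
print(delta((.496,-.3365,.12),-90),delta((.496,-.3365,.008),-90))
E
```

```text
(array([-17.94,  11.13,  37.12]), np.float64(17.6)) (array([-17.94,  22.33,  37.12]), np.float64(17.6))
```

Call:
drive_tool(
  rows=[
    {"gripper": 0.32, "xyz": [-17.9, 0, 37.1], "turn": 17.6},
    {"gripper": 0.32, "xyz": [-17.9, 0, 37.1], "turn": 17.6},
    {"gripper": 0.32, "xyz": [-17.9, 0, 37.1], "turn": 17.6},
    {"gripper": 0.32, "xyz": [-17.9, 0, 37.1], "turn": 17.6},
    {"gripper": 0.32, "xyz": [-17.9, 0, 37.1], "turn": 17.6},
    {"gripper": 0.32, "xyz": [-17.9, 0, 37.1], "turn": 17.6},
    {"gripper": 0.32, "xyz": [-17.9, 0, 37.1], "turn": 17.6},
    {"gripper": 0.32, "xyz": [-17.9, 5, 37.1], "turn": 17.6},
    {"gripper": 0.32, "xyz": [-17.9, 10, 37.1], "turn": 17.6},
    {"gripper": 0.32, "xyz": [-17.9, 13, 37.1], "turn": 17.6},
    {"gripper": 0.32, "xyz": [-17.9, 13, 37.1], "turn": 17.6},
    {"gripper": 0.32, "xyz": [-17.9, 13, 37.1], "turn": 17.6},
  ],
  grip_force=40,
)

```text
t: 3.0
tool_pos: [0.4955, -0.3367, 0.1011]
ee_rot: [0.5, -0.5, 0.501, -0.499]
wrist_force: [0.1, -1.1, 0.7]
opening: 0.058
```

```bash
python3 - <<'E'
from h import *
cap("scene","s1");print(delta((.496,-.3365,.008),-90),arm.sense()["tool_pos"],arm.sense()["opening"])
E
```

```text
(array([-0.13,  9.47, -0.02]), np.float64(-0.0)) [ 0.49617793 -0.33776337  0.10265829] 0.05801800723291096
```

View pics/s1.png

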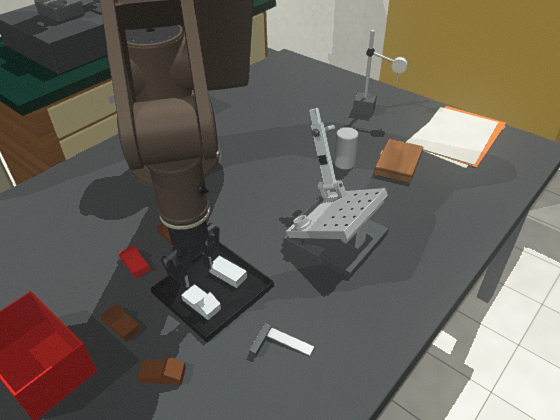

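The gripper hangs over the ridged block (200,285) and is aligned with it. Descending.

Call:
drive_tool(
  rows=[
    {"gripper": 0.32, "xyz": [0, 4.5, 0], "turn": 0},
    {"gripper": 0.32, "xyz": [0, 8, 0], "turn": 0},
    {"gripper": 0.32, "xyz": [0, 9.3, 0], "turn": 0},
    {"gripper": 0.32, "xyz": [0, 9.3, 0], "turn": 0},
    {"gripper": 0.32, "xyz": [0, 9.3, 0], "turn": 0},
    {"gripper": 0.7, "xyz": [0, 9.3, 0], "turn": 0},
    {"gripper": 0.7, "xyz": [0, 9.3, 0], "turn": 0},
    {"gripper": 0.7, "xyz": [0, 9.3, 0], "turn": 0},
    {"gripper": 0.7, "xyz": [0, 9.3, 0], "turn": 0},
    {"gripper": 0.7, "xyz": [0, 9.3, 0], "turn": 0},
  ],
  grip_force=40,
)

```text
t: 4.05
tool_pos: [0.497, -0.3379, 0.0105]
ee_rot: [-0.5, 0.5, -0.499, 0.501]
wrist_force: [-0.9, -1.1, 12.8]
opening: 0.0391
```

```bash
python3 - <<'E'
from h import *
cap("scene","s2");s=arm.sense();print(s["tool_pos"],s["opening"],s["wrist_force"])
im=cv2.imread("pics/s2.png")[200:350,120:320];cv2.imwrite("pics/s2c.png",cv2.resize(im,None,fx=4,fy=4))
E
```

```text
[ 0.49701298 -0.33788651  0.01047523] 0.0391726417423182 [-2.71318415  0.18842664 13.3306438 ]
```

View pics/s2c.png

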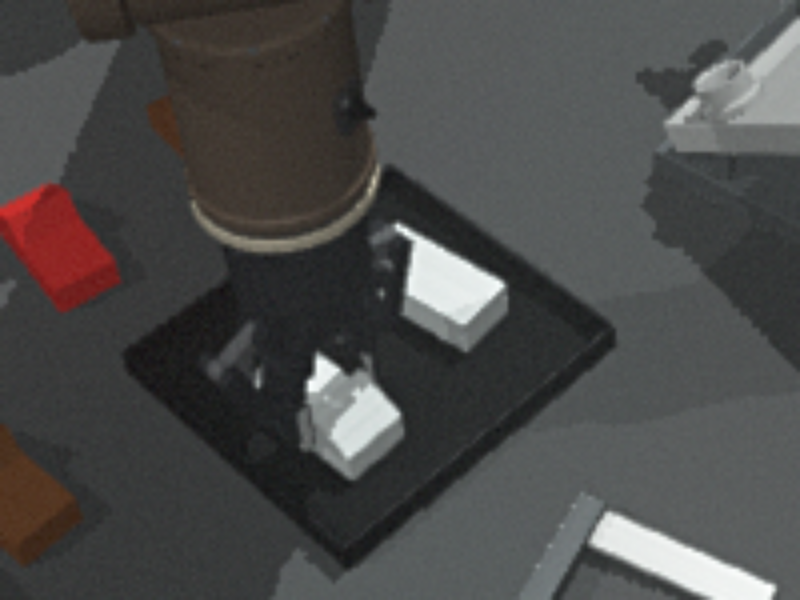

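```bash
python3 - <<'E'
from h import *
print(delta((.497,-.338,.20),-90),delta((.568,.034,.20),-86.85),delta((.568,.034,.125),-86.85))
E
```

```text
(array([  0.05, -18.95,   0.04]), np.float64(-0.0)) (array([-37.15, -19.01,   7.13]), np.float64(-3.2)) (array([-37.17, -11.51,   7.11]), np.float64(-3.2))
```

Call:
drive_tool(
  rows=[
    {"gripper": 0.7, "xyz": [0, -3, 0], "turn": 0},
    {"gripper": 0.7, "xyz": [0, -7, 0], "turn": 0},
    {"gripper": 0.7, "xyz": [0, -11, 0], "turn": 0},
    {"gripper": 0.7, "xyz": [-4, -14, 1], "turn": 0},
    {"gripper": 0.7, "xyz": [-8, -17, 2], "turn": 0},
    {"gripper": 0.7, "xyz": [-12, -19, 3], "turn": -1},
    {"gripper": 0.7, "xyz": [-16.5, -19, 4], "turn": -1},
    {"gripper": 0.7, "xyz": [-21, -19, 5], "turn": -2},
    {"gripper": 0.7, "xyz": [-25.5, -19, 6], "turn": -3.2},
    {"gripper": 0.7, "xyz": [-30, -19, 7.1], "turn": -3.2},
    {"gripper": 0.7, "xyz": [-34, -19, 7.1], "turn": -3.2},
    {"gripper": 0.7, "xyz": [-37.1, -19, 7.1], "turn": -3.2},
  ],
  grip_force=40,
)

```text
t: 5.3
tool_pos: [0.567, 0.0365, 0.1994]
ee_rot: [0.514, -0.514, 0.485, -0.486]
wrist_force: [0.5, -0.8, -2.5]
opening: 0.0391
```

Call:
drive_tool(
  rows=[
    {"gripper": 0.7, "xyz": [0, 0, 0], "turn": 0},
    {"gripper": 0.7, "xyz": [0, 3, 0], "turn": 0},
    {"gripper": 0.7, "xyz": [0, 6, 0], "turn": 0},
    {"gripper": 0.7, "xyz": [0, 6.5, 0], "turn": 0},
    {"gripper": 0.7, "xyz": [0, 6.5, 0], "turn": 0},
  ],
)

```text
t: 5.8
tool_pos: [0.5667, 0.0337, 0.1335]
ee_rot: [-0.513, 0.514, -0.486, 0.486]
wrist_force: [-0.3, -0.3, -2.0]
opening: 0.0395
```

```bash
python3 - <<'E'
from h import *
cap("scene","s3");s=arm.sense();print(s["tool_pos"],s["opening"],s["wrist_force"],delta((.568,.034,.117),-86.85))
im=cv2.imread("pics/s3.png")[100:280,240:420];cv2.imwrite("pics/s3c.png",cv2.resize(im,None,fx=3.3,fy=3.3))
E
```

```text
[0.5674499  0.03370215 0.13432195] 0.03919782145650138 [ 0.86131125 -0.84352299 -2.35233052] (array([-0.03,  1.73,  0.06]), np.float64(0.0))
```

View pics/s3c.png

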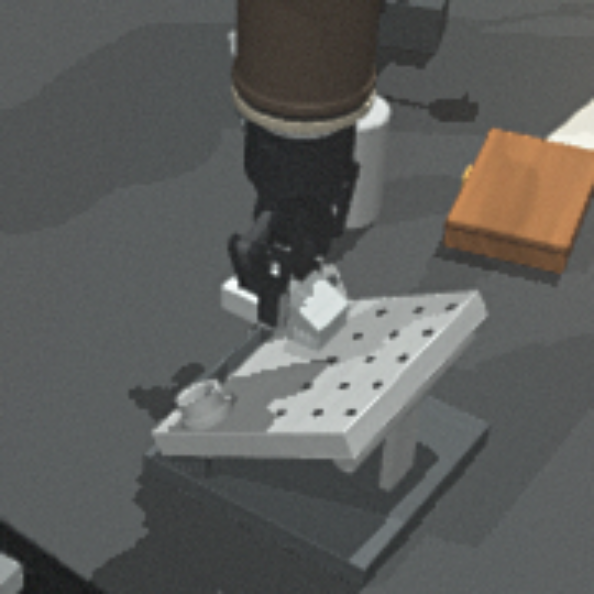

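The block (crop 320,310) is held level above the plate. Lowering it on the +x edge with a light grip so it pivots.

Call:
drive_tool(
  rows=[
    {"gripper": 0.7, "xyz": [0, 1, 0], "turn": 0},
    {"gripper": 0.7, "xyz": [0, 1.8, 0], "turn": 0},
    {"gripper": 0.7, "xyz": [0, 2.1, 0], "turn": 0},
    {"gripper": 0.7, "xyz": [0, 2.4, 0], "turn": 0},
    {"gripper": 0.7, "xyz": [0, 2.7, 0], "turn": 0},
    {"gripper": 0.7, "xyz": [0, 3.0, 0], "turn": 0},
  ],
  grip_force=22,
)

```text
t: 6.45
tool_pos: [0.5654, 0.034, 0.1037]
ee_rot: [-0.513, 0.514, -0.487, 0.485]
wrist_force: [-15.6, -1.1, 19.0]
opening: 0.0392
```

Call:
drive_tool(
  rows=[
    {"gripper": 0.7, "xyz": [0, 0.3, 0], "turn": 0},
    {"gripper": 0.7, "xyz": [0, 0.5, 0], "turn": 0},
    {"gripper": 0.7, "xyz": [0, 0.7, 0], "turn": 0},
  ],
)

```text
t: 6.75
tool_pos: [0.5644, 0.0339, 0.0966]
ee_rot: [-0.513, 0.515, -0.487, 0.485]
wrist_force: [-17.9, -2.7, 18.4]
opening: 0.039
```

```bash
python3 - <<'E'
from h import *
cap("scene","s4");s=arm.sense();print(s["tool_pos"],s["opening"],s["wrist_force"])
im=cv2.imread("pics/s4.png")[100:280,240:420];cv2.imwrite("pics/s4c.png",cv2.resize(im,None,fx=3.3,fy=3.3))
E
```

```text
[0.56438759 0.033927   0.09628111] 0.03932624051340364 [-18.12701252  -0.72455688  17.20624405]
```

View pics/s4c.png

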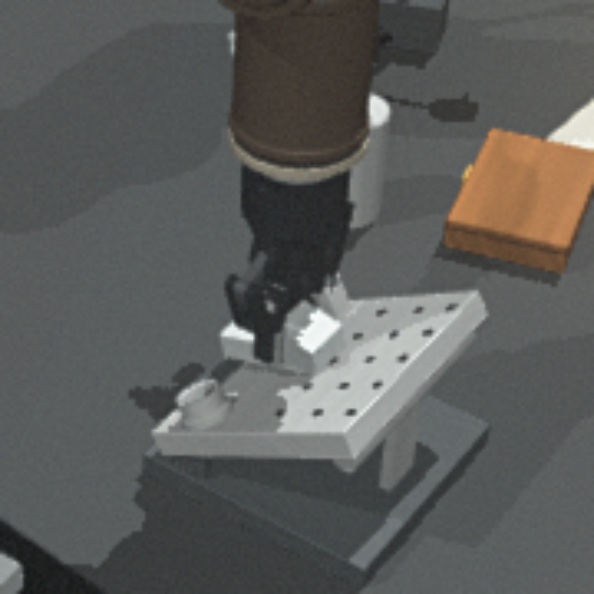

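Pivoting is working. Continuing down until it's flat.

Call:
drive_tool(
  rows=[
    {"gripper": 0.7, "xyz": [0, 0.2, 0], "turn": 0},
    {"gripper": 0.7, "xyz": [0, 0.4, 0], "turn": 0},
    {"gripper": 0.7, "xyz": [0, 0.5, 0], "turn": 0},
  ],
)

```text
t: 7.1
tool_pos: [0.5644, 0.0339, 0.0914]
ee_rot: [-0.513, 0.515, -0.487, 0.485]
wrist_force: [-18.2, -2.3, 14.3]
opening: 0.0392
```

```bash
cat >> h.py <<'E'
O=np.array([.5927,.0353,.0955]);YAW=.055
c_,s_=np.cos(YAW),np.sin(YAW)
RP=np.array([[c_,-s_,0],[s_,c_,0],[0,0,1]])@np.array([[np.cos(np.pi/6),0,-.5],[0,1,0],[.5,0,np.cos(np.pi/6)]])
def p2w(p): return O+RP@(np.array(p,float)/1000)
def w2p(p): return (np.asarray(p)-O)@RP*1000
def crop(fn,r,out,k=3.3):
    im=cv2.imread(f"pics/{fn}.png")[r[1]:r[3],r[0]:r[2]];cv2.imwrite(f"pics/{out}.png",cv2.resize(im,None,fx=k,fy=k,interpolation=cv2.INTER_CUBIC))
E
python3 - <<'E'
from h import *
np.set_printoptions(precision=1,suppress=True)
im=cap("scene","s5");s=arm.sense();print(s["tool_pos"]*1000,s["opening"],s["wrist_force"])
crop("s5",(280,160,380,260),"s5c",5.8)
C=cloud(im);P=w2p(C);g=im["img"].min(-1)
m=(abs(P[...,1])<22)&(P[...,2]>5)&(P[...,2]<45)&(P[...,0]>-80)&(P[...,0]<40)&(g>100)
Q=P[m]; print(len(Q)); 
for b in range(-80,40,6):
    q=Q[(Q[:,0]>=b)&(Q[:,0]<b+6)]
    if len(q)>3: print(b+3,len(q),np.percentile(q[:,2],[50,90]),q[:,1].min(),q[:,1].max())
E
```

```text
[564.3  33.9  91.4] 0.03909721154005318 [-19.   -1.9  18.1]
354
-65 14 [22.6 29.1] -20.658588185791537 -3.5670732204153843
-59 18 [27.1 30.2] -19.95778256307886 -4.403576410060267
-53 21 [24.2 28.8] -20.764097863701533 -8.319537899750502
-47 15 [20.  27.8] -21.711876633450526 -8.816807258041806
-41 14 [21.9 27. ] -20.81804283523629 -10.547875853309211
-35 7 [22.2 26.8] -21.16508775514187 -16.207031953219857
-11 6 [23.1 38.8] -20.643688146347518 15.000117839235248
-5 28 [35.  39.5] -19.61620108908231 19.18422064766009
1 51 [32.1 35.5] -20.96039912801936 19.727269001867235
7 47 [27.7 31.3] -21.116066182948767 20.299559481479402
13 54 [22.6 26.9] -20.396606492215852 21.508444807072195
19 77 [14.7 20.3] -20.044970173660708 21.433123129853133
```

View pics/s5c.png

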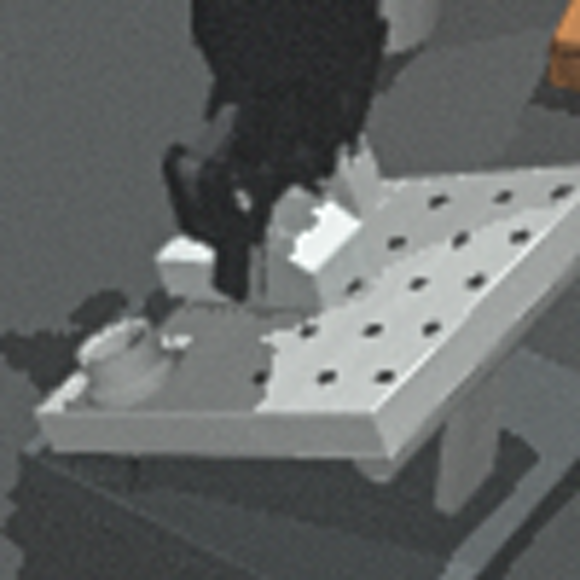

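Call:
drive_tool(
  rows=[
    {"gripper": 0.7, "xyz": [0, 0.2, 0], "turn": 0},
    {"gripper": 0.7, "xyz": [0, 0.35, 0], "turn": 0},
    {"gripper": 0.7, "xyz": [0, 0.35, 0], "turn": 0},
  ],
)

```text
t: 7.45
tool_pos: [0.5645, 0.0339, 0.0879]
ee_rot: [-0.513, 0.515, -0.487, 0.485]
wrist_force: [-17.5, -1.5, 14.9]
opening: 0.0391
```

```bash
cat >> h.py <<'E'
def prof(n="scene",fn=None):
    im=cap(n,fn);C=cloud(im);P=w2p(C);g=im["img"].min(-1)
    m=(abs(P[...,1])<26)&(P[...,2]>6)&(P[...,2]<45)&(P[...,0]>-80)&(P[...,0]<40)&(g>80)
    Q=P[m]
    for b in range(-80,40,6):
        q=Q[(Q[:,0]>=b)&(Q[:,0]<b+6)]
        if len(q)>3: print(b+3,len(q),np.percentile(q[:,2],[50,90]).round(1),q[:,1].min().round(1),q[:,1].max().round(1))
E
python3 - <<'E'
from h import *
np.set_printoptions(precision=1,suppress=True)
s=arm.sense();print(s["tool_pos"]*1000,s["opening"],s["wrist_force"])
prof("scene","s6")
crop("s6",(280,160,380,260),"s6c",5.8)
E
```

```text
[564.5  33.9  87.9] 0.03913439329591032 [-17.5  -1.5  14.9]
-77 7 [13.6 14.1] -25.6 -11.7
-71 6 [14.  21.7] -18.6 -1.5
-65 15 [22.2 23.8] -20.5 0.6
-59 18 [19. 24.] -20.8 -2.9
-53 16 [20.3 23.9] -21.1 -5.2
-47 13 [17.5 23.5] -21.1 -9.8
-41 10 [20.7 23. ] -20.4 -11.7
-11 16 [28.4 37.1] -26.0 21.4
-5 43 [30.9 35.2] -25.7 20.5
1 55 [28.1 32.1] -25.5 25.1
7 44 [25.1 30.1] -22.0 22.2
13 46 [21.2 23.9] -20.8 23.1
19 67 [14.1 20.7] -20.4 20.2
```

View pics/s6c.png

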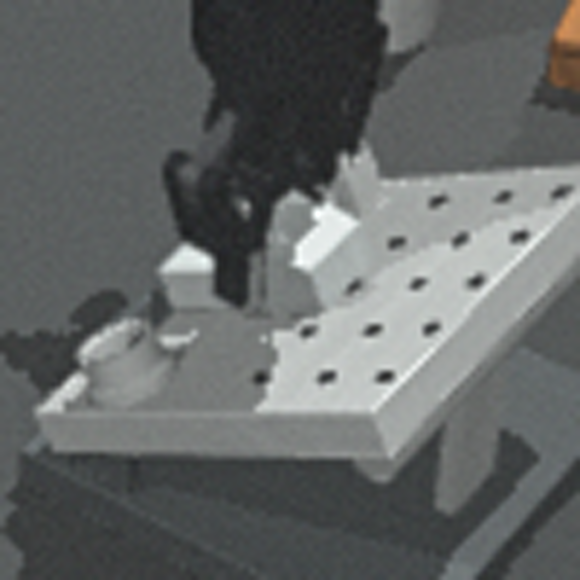

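Call:
drive_tool(
  rows=[
    {"gripper": 0.7, "xyz": [0, 0.3, -0.15], "turn": 0},
    {"gripper": 0.7, "xyz": [0, 0.4, -0.4], "turn": 0},
    {"gripper": 0.7, "xyz": [0, 0.5, -0.6], "turn": 0},
    {"gripper": 0.7, "xyz": [0, 0.5, -0.6], "turn": 0},
  ],
)

```text
t: 7.9
tool_pos: [0.563, 0.0337, 0.0846]
ee_rot: [0.515, -0.513, 0.485, -0.487]
wrist_force: [-0.9, 0.9, 23.9]
opening: 0.0387
```

```bash
python3 - <<'E'
from h import *
np.set_printoptions(precision=1,suppress=True)
s=arm.sense();print(s["tool_pos"]*1000,s["opening"],s["wrist_force"])
prof("scene","s7")
crop("s7",(280,160,380,260),"s7c",5.8)
E
```

```text
[563.   33.7  84.6] 0.038710091925054195 [-0.9  0.9 23.9]
-77 4 [15.3 15.4] -23.3 -9.1
-71 10 [15.7 18.9] -26.0 2.8
-65 13 [16.8 20.2] -21.4 -7.8
-59 14 [16.8 20. ] -21.4 -3.5
-53 14 [17.1 21.1] -21.2 -3.0
-47 11 [17.3 19.4] -20.2 -12.8
-17 6 [ 8.9 10.6] -25.9 -17.0
-11 27 [31.6 35.5] -23.9 20.2
-5 39 [28.9 32.5] -24.5 22.2
1 50 [27.2 30.7] -23.3 23.4
7 40 [23.9 26. ] -21.5 23.4
13 77 [16.9 22.5] -21.9 21.3
19 14 [11.5 17.8] -20.5 18.7
```

View pics/s7c.png

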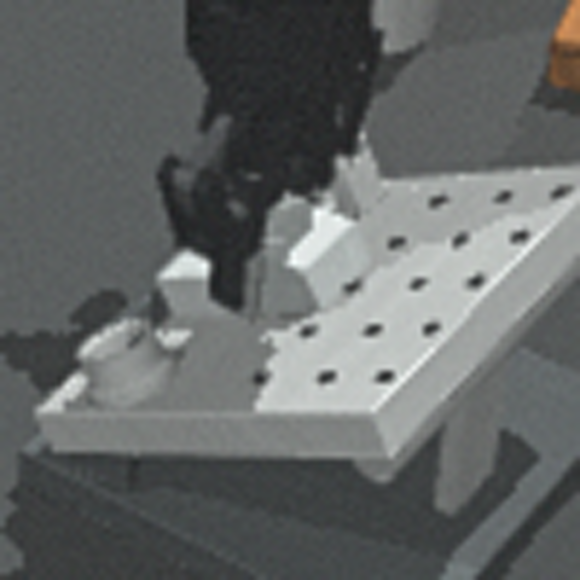

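Call:
drive_tool(
  rows=[
    {"gripper": 0.7, "xyz": [0, 0.0, -0.2], "turn": 0},
    {"gripper": 0.7, "xyz": [0, 0.1, -0.4], "turn": 0},
    {"gripper": 0.7, "xyz": [0, 0.2, -0.6], "turn": 0},
    {"gripper": 0.7, "xyz": [0, 0.2, -0.6], "turn": 0},
  ],
)

```text
t: 8.35
tool_pos: [0.5605, 0.0336, 0.0834]
ee_rot: [0.516, -0.511, 0.483, -0.489]
wrist_force: [14.0, 2.5, 20.9]
opening: 0.039
```

```bash
python3 - <<'E'
from h import *
np.set_printoptions(precision=1,suppress=True)
s=arm.sense();print(s["tool_pos"]*1000,s["opening"],s["wrist_force"])
prof("scene","s8")
crop("s8",(280,160,380,260),"s8c",5.8)
E
```

```text
[560.5  33.6  83.4] 0.039020061168310124 [14.   2.5 20.9]
-77 4 [13.5 14.2] -25.1 -17.3
-71 12 [18.3 19.9] -19.7 4.1
-65 14 [19.2 19.9] -22.0 -2.4
-59 16 [17.6 20.5] -22.4 -4.3
-53 10 [18.5 20. ] -20.5 -6.9
-47 9 [15.2 19.4] -22.3 -17.3
-17 18 [33.3 36.8] -25.6 21.0
-11 35 [27.9 34.1] -25.9 22.5
-5 48 [28.7 31.7] -24.2 23.5
1 44 [25.1 28.6] -22.8 19.2
7 47 [21.8 24.3] -23.0 22.4
13 72 [13.6 20. ] -21.9 21.0
```

View pics/s8c.png

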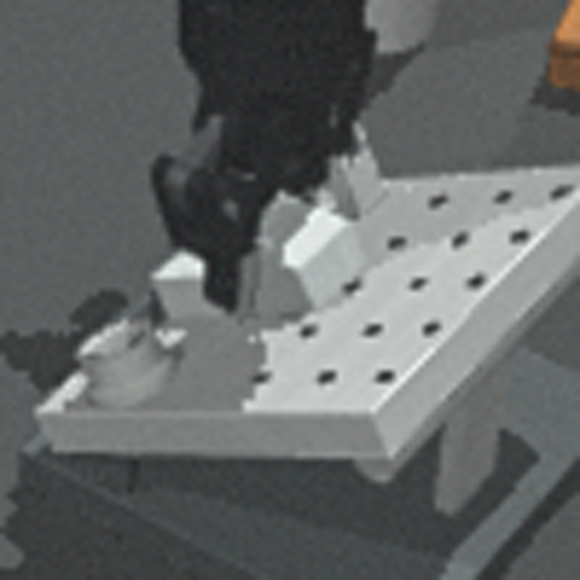

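Call:
drive_tool(
  rows=[
    {"gripper": 0.7, "xyz": [0, 0.0, -0.2], "turn": 0},
    {"gripper": 0.7, "xyz": [0, 0.1, -0.4], "turn": 0},
    {"gripper": 0.7, "xyz": [0, 0.1, -0.4], "turn": 0},
  ],
)

```text
t: 8.7
tool_pos: [0.5602, 0.0335, 0.0837]
ee_rot: [0.518, -0.509, 0.482, -0.49]
wrist_force: [25.8, 5.3, 25.5]
opening: 0.0393
```

Call:
drive_tool(
  rows=[
    {"gripper": 0.7, "xyz": [0, -0.2, 0.3], "turn": 0},
    {"gripper": 0.4, "xyz": [0, -0.3, 0.4], "turn": 0},
    {"gripper": 0.38, "xyz": [0, -0.3, 0.4], "turn": 0},
    {"gripper": 0.36, "xyz": [0, -0.3, 0.4], "turn": 0},
    {"gripper": 0.36, "xyz": [0, -3.3, 0.4], "turn": 0},
    {"gripper": 0.36, "xyz": [0, -7.3, 0.4], "turn": 0},
    {"gripper": 0.36, "xyz": [0, -11.3, 3.4], "turn": 0},
    {"gripper": 0.36, "xyz": [0, -14.3, 7.4], "turn": 0},
    {"gripper": 0.36, "xyz": [0, -14.3, 11.4], "turn": 0},
    {"gripper": 0.36, "xyz": [0, -14.3, 11.4], "turn": 0},
  ],
)

```text
t: 9.7
tool_pos: [0.6691, 0.0396, 0.2234]
ee_rot: [0.515, -0.513, 0.485, -0.487]
wrist_force: [-0.1, 0.4, -1.0]
opening: 0.055
```

```bash
python3 - <<'E'
from h import *
np.set_printoptions(precision=1,suppress=True)
s=arm.sense();print(s["tool_pos"]*1000,s["opening"],s["wrist_force"])
prof("scene","s9")
crop("s9",(280,100,400,260),"s9c",3.7)
im=cap("top","t9");crop("t9",(190,110,310,230),"t9c",4.8)
C=cloud(im);g=im["img"].min(-1)
E
```

```text
[669.1  39.6 223.4] 0.055019424048702366 [-0.1  0.4 -1. ]
-77 6 [14.4 18.5] -24.8 14.8
-71 19 [19.1 20. ] -20.3 17.3
-65 22 [18.5 20.3] -20.6 17.9
-59 17 [19.6 20.6] -20.4 18.6
-53 22 [18.9 19.9] -19.9 14.8
-47 19 [18.4 20.2] -21.7 14.5
-41 9 [19.8 20.6] -20.5 -5.4
-35 15 [13.1 20.5] -21.9 -5.5
-29 9 [15.3 20.7] -21.6 -16.6
-23 13 [18.3 25.6] -21.4 -17.2
-17 36 [33.2 36.4] -20.9 21.5
-11 50 [31.4 34.8] -22.2 20.2
-5 43 [27.8 30.7] -23.6 22.5
1 39 [25.3 28.1] -22.5 18.8
7 47 [21.7 25. ] -21.7 21.4
13 68 [14.1 21.1] -21.2 20.7
```

View pics/s9c.png

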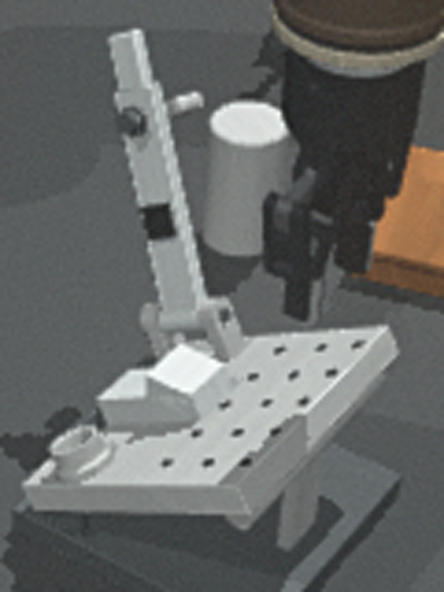

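View pics/t9c.png

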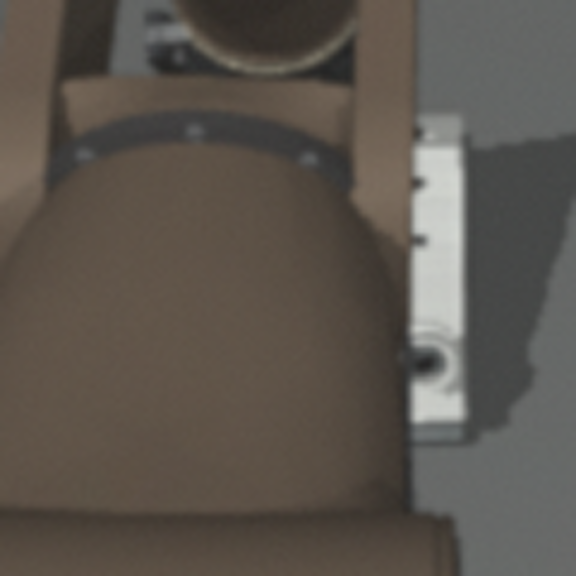

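```bash
python3 - <<'E'
from h import *
np.set_printoptions(precision=1,suppress=True)
for n,p in dict(tab=(.4283,.1601,.2493),wing=(.4631,.159,.2012),boss=(.5434,-.0402,.0933),fence=(.526,.0322,.0765),end=(.4546,.1202,.2158)).items():
    q=w2p(p); print(n,q, "hinge-rel",q[1]-72,q[2]-30,"ang",np.arctan2(q[2]-30,72-q[1]),np.hypot(q[1]-72,q[2]-30))
for th in (1.85,1.7,1.57,1.4,1.2,1.0,.8,.6,.4,.2,0.05):
    # outer face tab mid at 190, outer normal n=( -(-?)...
    a=np.array([0,-np.cos(th),np.sin(th)]); n=np.array([0,np.sin(th),np.cos(th)])
    P=np.array([-51,72,30])+190*a+6*n
    print(th,p2w(P)*1000,"n",RP@n)
E
```

```text
tab [-59.3 133.6 211.8] hinge-rel 61.648729592902214 181.84014097808824 ang 1.8976624584461688 192.00625701093645
wing [-53.3 130.6 152.8] hinge-rel 58.637357752598916 122.8408646737874 ang 2.0161554720594976 136.11839610431068
boss [-47.3 -72.7  24.8] hinge-rel -144.67570187460424 -5.217326233547158 ang -0.036046594190767785 144.76974547859308
fence [-67.3   0.6  16.9] hinge-rel -71.42866168753113 -13.069704806338486 ang -0.18097368684998605 72.61453638354104
end [-55.2  92.4 170.8] hinge-rel 20.36329229831017 140.7948711998251 ang 1.7144312534806516 142.2598306951114
1.85 [436.1 157.  252.7] n [ 0.1  1.  -0.2]
1.7 [434.3 129.2 258.5] n [ 0.   1.  -0.1]
1.57 [434.5 104.6 260.5] n [-0.1  1.   0. ]
1.4 [437.1  72.4 259. ] n [-0.1  1.   0.1]
1.2 [443.6  35.9 251.2] n [-0.2  0.9  0.3]
1.0 [453.6   2.  237.2] n [-0.3  0.8  0.5]
0.8 [466.6 -27.8 217.6] n [-0.4  0.7  0.6]
0.6 [482.1 -52.3 193.2] n [-0.4  0.5  0.7]
0.4 [499.5 -70.7 164.8] n [-0.5  0.4  0.8]
0.2 [518.1 -82.  133.8] n [-0.5  0.2  0.8]
0.05 [532.3 -85.7 109.4] n [-0.5  0.   0.9]
```

```bash
python3 - <<'E'
from h import *
print(arm.sense()["q"].round(2),delta((.44,.21,.32),-87),delta((.44,.21,.243),-87))
E
```

```text
[ 0.01  0.51  1.57 -0.    1.07  1.53] (array([-18.28,  -9.79, -21.49]), np.float64(0.2)) (array([-18.28,  -2.09, -21.47]), np.float64(0.2))
```

Call:
drive_tool(
  rows=[
    {"gripper": 1, "xyz": [0, -5, 0], "turn": 0},
    {"gripper": 1, "xyz": [-2, -9.8, 0], "turn": 0},
    {"gripper": 1, "xyz": [-6, -9.8, -4], "turn": 0},
    {"gripper": 1, "xyz": [-10, -9.8, -7], "turn": 0},
    {"gripper": 1, "xyz": [-14, -9.8, -10], "turn": 0},
    {"gripper": 1, "xyz": [-18, -9.8, -12], "turn": 0},
    {"gripper": 1, "xyz": [-18.3, -9.8, -16], "turn": 0},
    {"gripper": 1, "xyz": [-18.3, -9.8, -20], "turn": 0},
    {"gripper": 1, "xyz": [-18.3, -9.8, -21.5], "turn": 0},
    {"gripper": 1, "xyz": [-18.3, -6, -21.5], "turn": 0},
    {"gripper": 1, "xyz": [-18.3, -2.1, -21.5], "turn": 0},
    {"gripper": 1, "xyz": [-18.3, -2.1, -21.5], "turn": 0},
  ],
)

```text
t: 11.0
tool_pos: [0.4369, 0.2087, 0.24]
ee_rot: [-0.511, 0.516, -0.487, 0.485]
wrist_force: [-0.6, 0.7, 0.7]
opening: 0.0003
```

```bash
python3 - <<'E'
from h import *
np.set_printoptions(precision=1,suppress=True)
s=arm.sense();print(s["tool_pos"]*1000,s["opening"],s["wrist_force"])
im=cap("scene","s10");crop("s10",(260,40,400,240),"s10c",3)
prof("scene")
E
```

```text
[436.9 208.7 240. ] 0.0002820307326530517 [-0.6  0.7  0.7]
-77 5 [18.1 18.3] -22.1 20.7
-71 13 [18.7 20.2] -25.6 7.6
-65 28 [18.6 20.6] -21.3 17.4
-59 21 [19.3 20.7] -19.9 14.9
-53 19 [18.1 19.8] -20.6 17.8
-47 18 [19.6 20.9] -21.4 6.1
-41 13 [18.6 20.4] -20.8 -2.4
-35 12 [16.3 19.8] -22.2 -12.9
-29 12 [14.  17.6] -21.1 -14.0
-23 10 [15.7 24.9] -21.2 -17.1
-17 40 [32.1 36.2] -20.9 22.7
-11 43 [31.7 34.4] -21.0 21.0
-5 50 [28.4 31.7] -21.6 20.0
1 38 [25.1 28. ] -22.5 19.3
7 45 [21.5 24.6] -22.4 22.6
13 66 [14.2 20.4] -22.8 21.5
```

View pics/s10c.png

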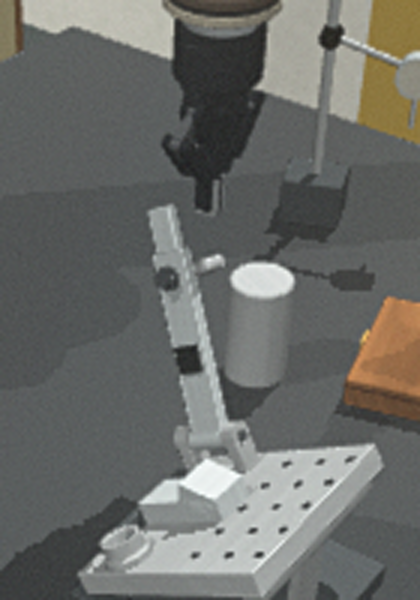

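Call:
drive_tool(
  rows=[
    {"gripper": 1, "xyz": [2.5, -0.2, 0.3], "turn": 0},
    {"gripper": 1, "xyz": [4, -0.2, 0.3], "turn": 0},
    {"gripper": 1, "xyz": [5.5, -0.2, 0.3], "turn": 0},
    {"gripper": 1, "xyz": [7, -0.2, 0.3], "turn": 0},
    {"gripper": 1, "xyz": [8.5, -0.2, 0.3], "turn": 0},
    {"gripper": 1, "xyz": [10, -0.2, 0.3], "turn": 0},
    {"gripper": 1, "xyz": [11.5, -0.2, 0.3], "turn": 0},
    {"gripper": 1, "xyz": [13, -0.2, 0.3], "turn": 0},
    {"gripper": 1, "xyz": [14.5, -0.2, 0.4], "turn": 0},
    {"gripper": 1, "xyz": [16, -0.2, 0.5], "turn": 0},
  ],
)

```text
t: 12.1
tool_pos: [0.4552, 0.0501, 0.2479]
ee_rot: [0.514, -0.513, 0.485, -0.487]
wrist_force: [0.8, 0.9, 0.4]
opening: -0.0
```

```bash
python3 - <<'E'
from h import *
np.set_printoptions(precision=1,suppress=True)
s=arm.sense();print(s["tool_pos"]*1000,s["opening"],s["wrist_force"])
im=cap("scene","s11");crop("s11",(240,40,400,240),"s11c",3)
E
```

```text
[455.2  50.1 247.9] -2.9404400651266678e-05 [0.8 0.9 0.4]
```

View pics/s11c.png

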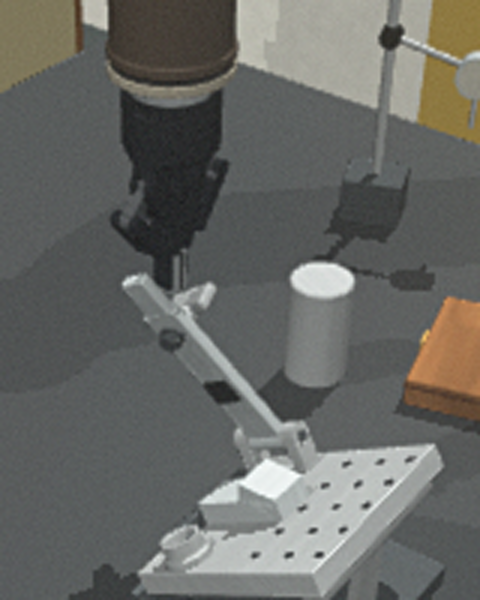

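```bash
cat >> h.py <<'E'
def leafang(n="scene"):
    im=cap(n);C=cloud(im);P=w2p(C)
    # leaf points: x within -51+-20, beyond block, radius 90-210 from hinge
    y=72-P[...,1];z=P[...,2]-30;r=np.hypot(y,z);g=im["img"].min(-1)
    m=(abs(P[...,0]+51)<14)&(r>85)&(r<205)&(z>-10)&(g>90)
    a=np.arctan2(z[m],y[m]);return np.percentile(a,[10,50,90]).round(2),m.sum()
E
python3 - <<'E'
from h import *
for i in range(3): print(leafang())
r=arm.spot_point("leaf_tab","scene");print(r[:2])
E
```

```text
(array([1.12, 1.16, 1.27]), np.int64(364))
(array([1.12, 1.16, 1.27]), np.int64(377))
(array([1.12, 1.16, 1.28]), np.int64(368))
[{'pixel': [290.0, 134.6], 'p': 0.65}]
```

Call:
drive_tool(
  rows=[
    {"gripper": 1, "xyz": [1.2, 0, 0], "turn": 0},
    {"gripper": 1, "xyz": [2.4, 0, 0], "turn": 0},
    {"gripper": 1, "xyz": [3.6, 0.2, 0], "turn": 0},
    {"gripper": 1, "xyz": [4.8, 0.4, 0], "turn": 0},
    {"gripper": 1, "xyz": [5.6, 0.6, 0.2], "turn": 0},
  ],
)

```text
t: 12.85
tool_pos: [0.4589, -0.0064, 0.2395]
ee_rot: [-0.513, 0.514, -0.486, 0.486]
wrist_force: [-0.7, -1.0, 0.1]
opening: -0.0001
```

```bash
python3 - <<'E'
from h import *
np.set_printoptions(precision=1,suppress=True)
s=arm.sense();print(s["tool_pos"]*1000,s["opening"],s["wrist_force"])
for i in range(3): print(leafang())
im=cap("scene","s12");crop("s12",(240,40,400,240),"s12c",3)
E
```

```text
[458.9  -6.4 239.5] -5.753005454074735e-05 [-0.7 -1.   0.1]
(array([0.9, 0.9, 1.1]), np.int64(262))
(array([0.8, 0.9, 1.1]), np.int64(268))
(array([0.8, 0.9, 1.1]), np.int64(242))
```

View pics/s12c.png

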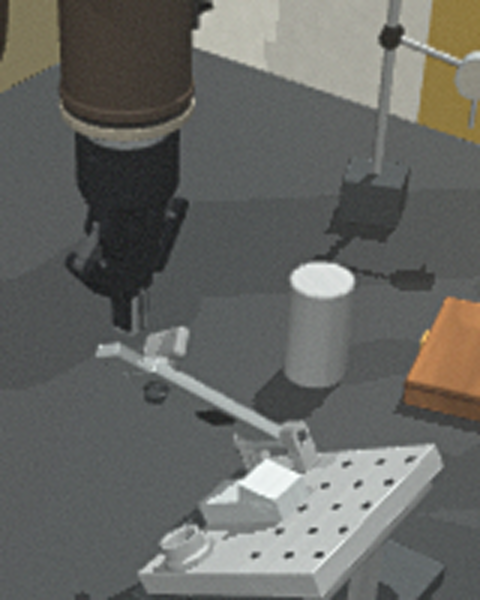

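Call:
drive_tool(
  rows=[
    {"gripper": 0.7, "xyz": [0, -4, 0], "turn": 0},
    {"gripper": 0.5, "xyz": [0, -5, 0], "turn": 0},
    {"gripper": 0.5, "xyz": [0, -5, 0], "turn": 0},
    {"gripper": 0.5, "xyz": [0, -5, 0], "turn": 0},
    {"gripper": 0.5, "xyz": [0, -5, 0], "turn": 0},
    {"gripper": 0.5, "xyz": [0, -5, 0], "turn": 0},
    {"gripper": 0.5, "xyz": [0, -5, 0], "turn": 0},
    {"gripper": 0.5, "xyz": [0, -5, 0], "turn": 0},
    {"gripper": 0.5, "xyz": [0, -5, 0], "turn": 0},
    {"gripper": 0.5, "xyz": [0, -5, 0], "turn": 0},
    {"gripper": 0.5, "xyz": [0, -5, 0], "turn": 0},
    {"gripper": 0.5, "xyz": [0, -5, 0], "turn": 0},
  ],
)

```text
t: 14.25
tool_pos: [0.4591, -0.005, 0.2898]
ee_rot: [0.514, -0.514, 0.486, -0.486]
wrist_force: [-0.5, 0.1, -0.1]
opening: 0.0427
```

```bash
python3 - <<'E'
from h import *
np.set_printoptions(precision=3,suppress=True)
s=arm.sense();print(s["tool_pos"]*1000,s["opening"],s["wrist_force"])
for i in range(2): print(leafang())
im=cap("scene","s13");crop("s13",(240,40,400,240),"s13c",3)
print(p2w((-51,-72,64)))
E
```

```text
[459.114  -5.03  289.831] 0.0426673445722732 [-0.527  0.066 -0.121]
(array([0.01, 0.06, 0.24]), np.int64(341))
(array([0.  , 0.06, 0.24]), np.int64(341))
[ 0.521 -0.041  0.125]
```

View pics/s13c.png

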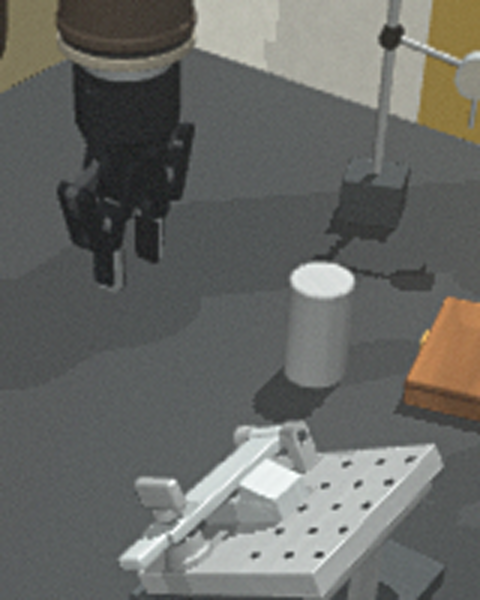

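```bash
cat >> h.py <<'E'
def wing(fn=None,cams=("scene","top")):
    for n in cams:
        im=cap(n,fn and fn+n[0]);P=w2p(cloud(im));g=im["img"].min(-1)
        m=(np.hypot(P[...,0]+51,P[...,1]+72)<34)&(P[...,2]>50)&(P[...,2]<95)&(g>70)
        Q=P[m]
        if len(Q)<10: print(n,"few",len(Q));continue
        zt=np.percentile(Q[:,2],97)
        T=Q[Q[:,2]>zt-7]; T2=Q[Q[:,2]>zt-20]
        for nm,S in(("top",T),("all",T2)):
            c=S.mean(0);w=np.linalg.svd((S-c)[:,:2],full_matrices=False);d=w[2][0]
            a=np.arctan2(d[1],d[0]);a=(a+np.pi/2)%np.pi-np.pi/2
            pr=(S-c)[:,:2]@d
            print(n,nm,len(S),"c",c.round(1),"ang",a.round(2),"q",round(.95-a,2),"len",np.ptp(pr).round(1),"ztop",zt.round(1),cv2.minAreaRect(S[:,:2].astype(np.float32)))
E
python3 - <<'E'
from h import *
np.set_printoptions(precision=3,suppress=True)
wing("w1");crop("w1s",(260,170,360,240),"w1sc",6);crop("w1t",(190,110,310,230),"w1tc",4.8)
for n in("scene","top"):
    r=arm.spot_point("wing",n);print([(x["pixel"],round(x["p"],2)) for x in r[:2]])
print(leafang(), arm.sense()["t"])
E
```

```text
scene top 61 c [-47.3 -75.   72.5] ang -0.13 q 1.08 len 48.7 ztop 75.1 ((-47.83356475830078, -74.23210144042969), (12.108832359313965, 48.640846252441406), 84.24408721923828)
scene all 128 c [-46.1 -76.1  66.7] ang -0.1 q 1.05 len 50.3 ztop 75.1 ((-48.3167610168457, -74.260498046875), (12.262261390686035, 50.294654846191406), 84.24408721923828)
top few 0
[([323.3, 195.2], 0.69), ([298.8, 221.3], 0.66)]
[]
(array([0.01, 0.06, 0.24]), np.int64(338)) 14.65
```

View pics/w1sc.png

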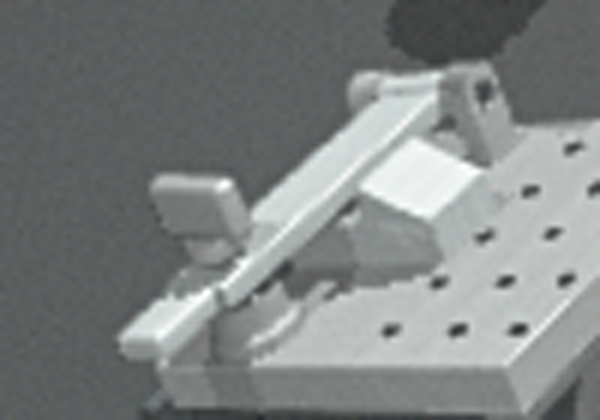

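View pics/w1tc.png

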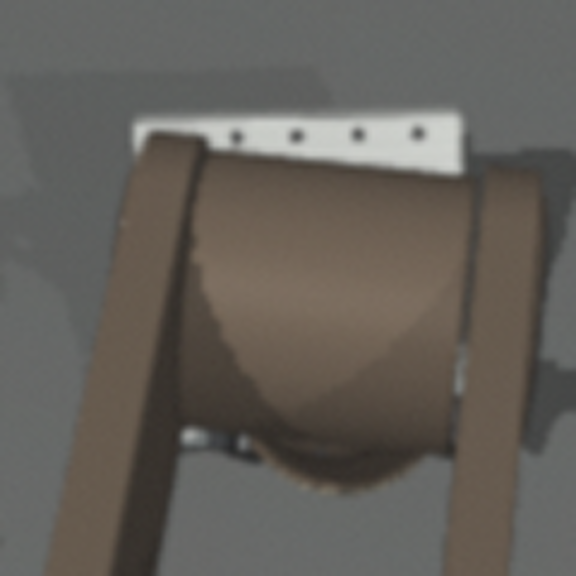

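```bash
python3 - <<'E'
from h import *
W=p2w((-50,-72.8,63));print(W)
print(delta(W+[0,0,.06],-94.1),delta(W-[0,0,.006],-94.1))
E
```

```text
[ 0.52201382 -0.04150191  0.1250596 ]
(array([ 3.99, 10.48,  6.08]), np.float64(7.3)) (array([ 3.99, 17.08,  6.08]), np.float64(7.3))
```

Call:
drive_tool(
  rows=[
    {"gripper": 0.62, "xyz": [2, 1, 3], "turn": 4},
    {"gripper": 0.62, "xyz": [4, 3, 6.1], "turn": 7.3},
    {"gripper": 0.62, "xyz": [4, 7, 6.1], "turn": 7.3},
    {"gripper": 0.62, "xyz": [4, 10.5, 6.1], "turn": 7.3},
    {"gripper": 0.62, "xyz": [4, 13, 6.1], "turn": 7.3},
    {"gripper": 0.62, "xyz": [4, 13, 6.1], "turn": 7.3},
  ],
)

```text
t: 15.25
tool_pos: [0.5201, -0.0414, 0.1569]
ee_rot: [0.48, -0.483, 0.519, -0.516]
wrist_force: [-0.1, -0.3, 0.4]
opening: 0.0323
```

```bash
python3 - <<'E'
from h import *
np.set_printoptions(precision=3,suppress=True)
W=p2w((-50,-72.8,63));s=arm.sense();print(s["tool_pos"],s["opening"],delta(W-[0,0,.006],-94.1))
cap("scene","s14");crop("s14",(240,120,380,240),"s14c",5)
E
```

```text
[ 0.52  -0.041  0.157] 0.03234304588380791 (array([0.  , 3.79, 0.21]), np.float64(-0.0))
```

View pics/s14c.png

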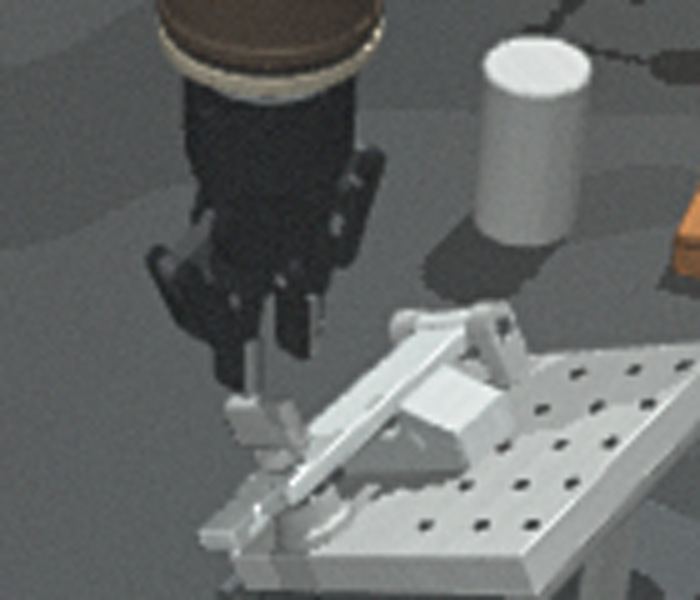

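Call:
drive_tool(
  rows=[
    {"gripper": 0.62, "xyz": [0, 2, 0.1], "turn": 0},
    {"gripper": 0.62, "xyz": [0, 3.4, 0.2], "turn": 0},
    {"gripper": 0.62, "xyz": [0, 3.7, 0.2], "turn": 0},
    {"gripper": 0.62, "xyz": [0, 3.7, 0.2], "turn": 0},
    {"gripper": 0.95, "xyz": [0, 3.7, 0.2], "turn": 0},
    {"gripper": 0.95, "xyz": [0, 3.7, 0.2], "turn": 0},
    {"gripper": 0.95, "xyz": [0, 3.7, 0.2], "turn": 0},
  ],
  grip_force=40,
)

```text
t: 16.0
tool_pos: [0.5251, -0.0419, 0.1239]
ee_rot: [-0.482, 0.481, -0.517, 0.518]
wrist_force: [0.4, -1.5, 7.1]
opening: 0.0112
```

```bash
python3 - <<'E'
from h import *
np.set_printoptions(precision=3,suppress=True)
W=p2w((-50,-72.8,63));s=arm.sense();print(s["tool_pos"],s["opening"],delta(W-[0,0,.006],-94.1),s["wrist_force"],s["wrist_torque"])
cap("scene","s15");crop("s15",(240,120,380,240),"s15c",5)
E
```

```text
[ 0.525 -0.042  0.124] 0.011188917962905784 (array([-0.01,  0.48, -0.31]), np.float64(-0.0)) [ 0.447 -1.455  7.063] [ 0.218 -0.133  0.161]
```

View pics/s15c.png

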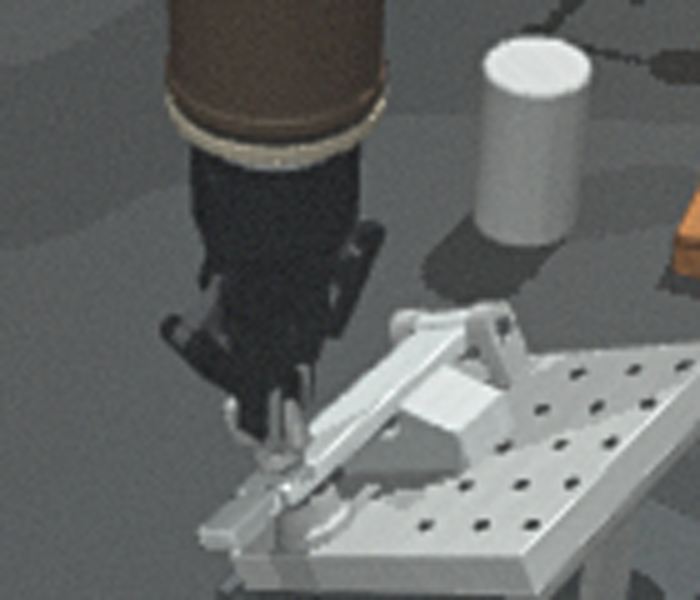

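Call:
drive_tool(
  rows=[
    {"gripper": 0.95, "xyz": [0, -0.3, -0.1], "turn": 0},
    {"gripper": 0.95, "xyz": [0, -0.3, -0.1], "turn": -6},
    {"gripper": 0.95, "xyz": [0, -0.3, -0.1], "turn": -12},
    {"gripper": 0.95, "xyz": [0, -0.3, -0.1], "turn": -18},
    {"gripper": 0.95, "xyz": [0, -0.3, -0.1], "turn": -24},
    {"gripper": 0.95, "xyz": [0, -0.3, -0.1], "turn": -24},
  ],
)

```text
t: 16.65
tool_pos: [0.5236, -0.0405, 0.1263]
ee_rot: [0.58, -0.579, 0.405, -0.405]
wrist_force: [2.7, 15.8, 0.6]
opening: 0.011
```

```bash
python3 - <<'E'
from h import *
np.set_printoptions(precision=3,suppress=True)
W=p2w((-50,-72.8,63));s=arm.sense();print(s["tool_pos"],s["opening"],s["wrist_force"],s["wrist_torque"],delta(W,-94.1))
cap("scene","s16");crop("s16",(240,120,380,240),"s16c",5)
E
```

```text
[ 0.524 -0.041  0.126] 0.011046994931344459 [ 2.681 15.808  0.644] [ 1.273 -0.792 -0.721] (array([ 0.04,  0.13, -0.19]), np.float64(24.1))
```

View pics/s16c.png

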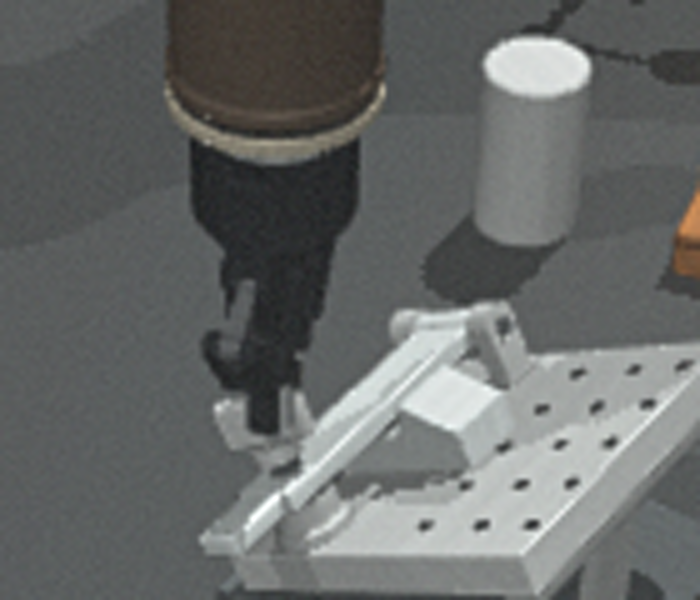

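Call:
drive_tool(
  rows=[
    {"gripper": 0.95, "xyz": [0, -0.1, -0.1], "turn": -6},
    {"gripper": 0.95, "xyz": [0, -0.1, -0.1], "turn": -12},
    {"gripper": 0.95, "xyz": [0, -0.1, -0.1], "turn": -18},
    {"gripper": 0.95, "xyz": [0, -0.1, -0.1], "turn": -24},
    {"gripper": 0.95, "xyz": [0, -0.1, -0.1], "turn": -24},
  ],
  grip_force=30,
)

```text
t: 17.2
tool_pos: [0.5213, -0.0391, 0.1269]
ee_rot: [0.652, -0.65, 0.277, -0.275]
wrist_force: [0.3, 34.6, 0.6]
opening: 0.0112
```

```bash
python3 - <<'E'
from h import *
np.set_printoptions(precision=3,suppress=True)
W=p2w((-50,-72.8,63));s=arm.sense();print(s["tool_pos"],s["opening"],s["wrist_force"],s["wrist_torque"],delta(W,-94.1))
cap("scene","s17");crop("s17",(240,120,380,240),"s17c",5)
E
```

```text
[ 0.521 -0.039  0.127] 0.011201468808192942 [ 0.267 34.565  0.64 ] [ 4.631 -0.353 -0.779] (array([ 0.22,  0.18, -0.12]), np.float64(48.1))
```

View pics/s17c.png

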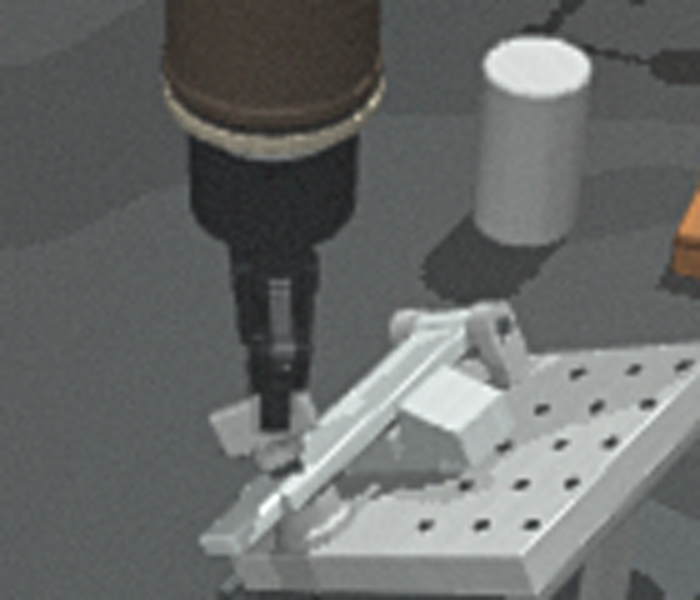

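Call:
drive_tool(
  rows=[
    {"gripper": 0.78, "xyz": [0, 0, 0], "turn": 0},
    {"gripper": 0.78, "xyz": [0, 0, 0], "turn": 0},
  ],
)

```text
t: 17.45
tool_pos: [0.5209, -0.0407, 0.1267]
ee_rot: [0.651, -0.65, 0.278, -0.276]
wrist_force: [-3.2, 12.9, -1.7]
opening: 0.0187
```

```bash
python3 - <<'E'
from h import *
np.set_printoptions(precision=3,suppress=True)
W=p2w((-50,-72.8,63));s=arm.sense();print(s["tool_pos"],s["opening"],s["wrist_force"],s["wrist_torque"],delta(W,-94.1))
cap("scene","s18");crop("s18",(270,160,350,230),"s18c",7)
E
```

```text
[ 0.521 -0.041  0.127] 0.01865126784240602 [-3.184 12.9   -1.692] [ 2.262  0.403 -0.123] (array([0.14, 0.16, 0.02]), np.float64(48.0))
```

View pics/s18c.png

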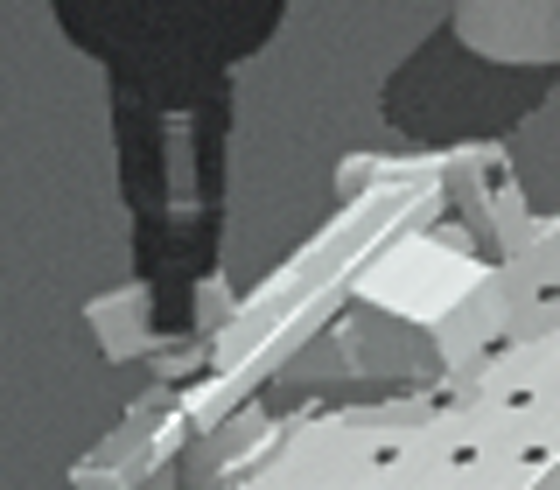

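Call:
drive_tool(
  rows=[
    {"gripper": 0.76, "xyz": [-0.1, 0, 0.1], "turn": -6},
    {"gripper": 0.76, "xyz": [-0.1, 0, 0.1], "turn": -12},
    {"gripper": 0.75, "xyz": [-0.1, 0, 0.1], "turn": -18},
    {"gripper": 0.75, "xyz": [-0.1, 0, 0.1], "turn": -24},
    {"gripper": 0.75, "xyz": [-0.1, 0, 0.1], "turn": -30},
    {"gripper": 0.75, "xyz": [-0.1, 0, 0.1], "turn": -30},
  ],
)

```text
t: 18.1
tool_pos: [0.5217, -0.0404, 0.1269]
ee_rot: [0.7, -0.7, 0.099, -0.098]
wrist_force: [-1.3, 1.1, -0.5]
opening: 0.0216
```

```bash
python3 - <<'E'
from h import *
np.set_printoptions(precision=3,suppress=True)
W=p2w((-50,-72.8,63));s=arm.sense();print(s["tool_pos"],s["opening"],s["wrist_force"],s["wrist_torque"],delta(W,-94.1))
wing("s19",("scene",));crop("s19s",(270,160,350,230),"s19c",7)
E
```

```text
[ 0.522 -0.04   0.127] 0.021583453934797065 [-1.252  1.063 -0.523] [ 0.157  0.33  -0.039] (array([ 0.06,  0.19, -0.09]), np.float64(78.1))
scene top 16 c [-42.1 -79.1  86.6] ang -0.37 q 1.32 len 46.9 ztop 88.2 ((-43.00463104248047, -79.0765380859375), (4.896677017211914, 46.869728088378906), 68.67654418945312)
scene all 50 c [-44.  -81.3  76.5] ang -0.24 q 1.19 len 46.6 ztop 88.2 ((-42.41365051269531, -80.68447875976562), (21.854690551757812, 44.49236297607422), 88.46309661865234)
```

View pics/s19c.png

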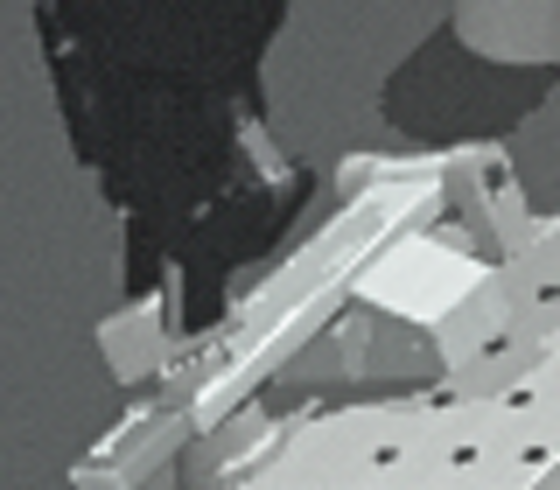

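Call:
drive_tool(
  rows=[
    {"gripper": 0.75, "xyz": [0, 0, 0], "turn": -6},
    {"gripper": 0.75, "xyz": [0, 0, 0], "turn": -12},
    {"gripper": 0.75, "xyz": [0, 0, 0], "turn": -18},
    {"gripper": 0.75, "xyz": [0, 0, 0], "turn": -18},
  ],
)

```text
t: 18.55
tool_pos: [0.5214, -0.0402, 0.127]
ee_rot: [0.707, -0.707, -0.011, 0.012]
wrist_force: [-5.2, 3.2, 7.1]
opening: 0.0218
```

```bash
python3 - <<'E'
from h import *
np.set_printoptions(precision=3,suppress=True)
W=p2w((-50,-72.8,63));s=arm.sense();print(s["tool_pos"],s["opening"],s["wrist_force"],s["wrist_torque"],delta(W,-94.1))
cap("scene","s20");crop("s20",(270,160,350,230),"s20c",7)
E
```

```text
[ 0.521 -0.04   0.127] 0.02178677198598625 [-5.232  3.18   7.115] [ 0.525  0.996 -0.088] (array([ 0.05,  0.19, -0.13]), np.float64(-84.0))
```

View pics/s20c.png

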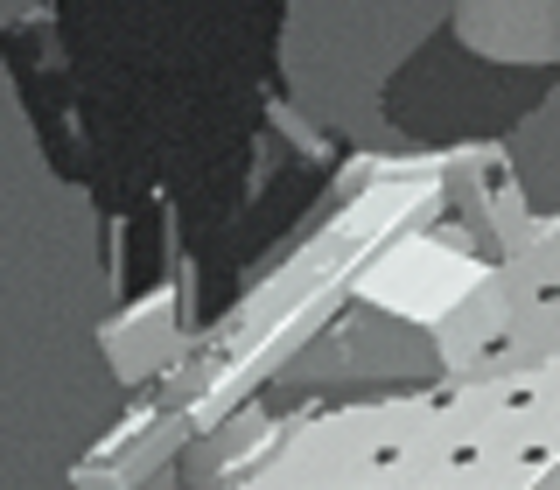

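Call:
drive_tool(
  rows=[
    {"gripper": 0.7, "xyz": [0, -1, 0], "turn": 0},
    {"gripper": 0.6, "xyz": [0, -4, 0], "turn": 0},
    {"gripper": 0.6, "xyz": [0, -8, 0], "turn": 0},
    {"gripper": 0.6, "xyz": [0, -9, 0], "turn": 0},
    {"gripper": 0.6, "xyz": [0, -9, 0], "turn": 0},
  ],
)

```text
t: 19.1
tool_pos: [0.5237, -0.0408, 0.2191]
ee_rot: [-0.707, 0.707, 0.013, -0.009]
wrist_force: [-0.1, -0.0, -0.3]
opening: 0.0344
```

```bash
python3 - <<'E'
from h import *
np.set_printoptions(precision=3,suppress=True)
s=arm.sense();print(s["tool_pos"],s["opening"],s["wrist_force"],leafang())
wing("s21",("scene",));crop("s21s",(270,160,350,230),"s21c",7)
im=cap("scene")
for a in (0.25,.5,.75,.95,1.1,1.3):
    for l in (0,6):
        print(a,l,[proj(im,p2w((-51+25*k*np.cos(a),-72+25*k*np.sin(a),36+21+13+l))).round(1).tolist()[0] for k in(-1,1)])
E
```

```text
[ 0.524 -0.041  0.219] 0.03438360125428784 [-0.082 -0.009 -0.259] (array([-0.  ,  0.06,  0.23]), np.int64(461))
scene top 74 c [-49.  -75.4  66.7] ang 1.07 q -0.12 len 48.5 ztop 69.5 ((-48.47887420654297, -74.58790588378906), (48.539939880371094, 15.277998924255371), 59.80335235595703)
scene all 172 c [-47.9 -75.5  60.8] ang 1.07 q -0.12 len 48.5 ztop 69.5 ((-48.47887420654297, -74.58790588378906), (48.539939880371094, 15.277998924255371), 59.80335235595703)
0.25 0 [[283.2, 203.1], [300.1, 199.6]]
0.25 6 [[282.2, 201.0], [299.1, 197.4]]
0.5 0 [[282.4, 204.3], [300.8, 198.4]]
0.5 6 [[281.4, 202.2], [299.9, 196.2]]
0.75 0 [[282.1, 205.3], [301.0, 197.3]]
0.75 6 [[281.1, 203.3], [300.0, 195.2]]
0.95 0 [[282.4, 206.0], [300.7, 196.7]]
0.95 6 [[281.4, 203.9], [299.7, 194.6]]
1.1 0 [[282.8, 206.4], [300.2, 196.4]]
1.1 6 [[281.8, 204.3], [299.3, 194.3]]
1.3 0 [[283.6, 206.7], [299.3, 196.1]]
1.3 6 [[282.6, 204.6], [298.3, 194.0]]
```

View pics/s21c.png

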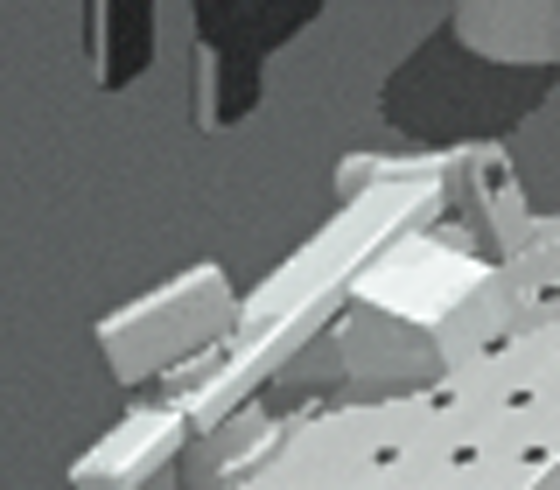

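```bash
python3 - <<'E'
from h import *
W=p2w((-50.3,-72.6,57.5));print(W,arm.sense()["q"].round(2))
print(delta(W-[0,0,.005],-22.2))
E
```

```text
[ 0.52448925 -0.04116532  0.12014646] [-0.14  0.32  1.9  -0.    0.92 -0.17]
(array([ 0.28, 10.08, -0.07]), np.float64(24.0))
```

Call:
drive_tool(
  rows=[
    {"gripper": 0.7, "xyz": [0.1, 0, 0], "turn": 8},
    {"gripper": 0.7, "xyz": [0.1, 2, 0], "turn": 16},
    {"gripper": 0.7, "xyz": [0.1, 5, 0], "turn": 24},
    {"gripper": 0.7, "xyz": [0.1, 8, 0], "turn": 24},
    {"gripper": 0.7, "xyz": [0.1, 10, 0], "turn": 24},
    {"gripper": 0.7, "xyz": [0.1, 10, 0], "turn": 24},
  ],
  grip_force=60,
)

```text
t: 19.85
tool_pos: [0.5217, -0.0405, 0.1138]
ee_rot: [-0.694, 0.694, -0.137, 0.134]
wrist_force: [-1.5, -0.3, 2.7]
opening: 0.0256
```

```bash
python3 - <<'E'
from h import *
np.set_printoptions(precision=3,suppress=True)
W=p2w((-50.3,-72.6,57.5))
s=arm.sense();print(s["tool_pos"],s["opening"],s["wrist_force"],delta(W-[0,0,.005],-22.2))
cap("scene","s22");crop("s22",(270,160,350,230),"s22c",7)
E
```

```text
[ 0.522 -0.04   0.114] 0.025645581395929967 [-1.518 -0.334  2.746] (array([ 0.28, -0.13,  0.04]), np.float64(0.0))
```

View pics/s22c.png

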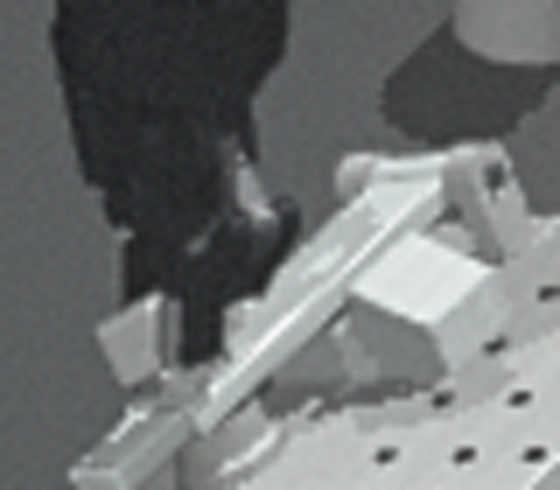

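Call:
drive_tool(
  rows=[
    {"gripper": 0.74, "xyz": [0.1, -0.1, 0], "turn": 6},
    {"gripper": 0.76, "xyz": [0.1, -0.1, 0], "turn": 13},
    {"gripper": 0.77, "xyz": [0.1, -0.1, 0], "turn": 20},
    {"gripper": 0.78, "xyz": [0.1, -0.1, 0], "turn": 27},
    {"gripper": 0.78, "xyz": [0.1, -0.1, 0], "turn": 34},
    {"gripper": 0.78, "xyz": [0.1, -0.1, 0], "turn": 40},
    {"gripper": 0.78, "xyz": [0.1, -0.1, 0], "turn": 40},
  ],
)

```text
t: 20.6
tool_pos: [0.5231, -0.0407, 0.1167]
ee_rot: [-0.605, 0.606, -0.366, 0.365]
wrist_force: [-2.0, 0.8, 0.3]
opening: 0.0186
```

```bash
python3 - <<'E'
from h import *
np.set_printoptions(precision=3,suppress=True)
W=p2w((-50.3,-72.6,57.5))
s=arm.sense();print(s["tool_pos"],s["opening"],s["wrist_force"],s["wrist_torque"],delta(W-[0,0,.005],-22.2))
wing("s23",("scene",));crop("s23s",(270,160,350,230),"s23c",7)
E
```

```text
[ 0.523 -0.041  0.117] 0.018567629530418146 [-1.999  0.786  0.293] [0.046 0.226 0.001] (array([0.11, 0.16, 0.11]), np.float64(-40.1))
scene top 22 c [-45.2 -75.3  71.2] ang 0.57 q 0.38 len 50.6 ztop 75.0 ((-42.8077392578125, -78.1884536743164), (51.14492416381836, 28.974491119384766), 39.00377655029297)
scene all 94 c [-44.7 -76.7  63.8] ang 0.47 q 0.48 len 50.2 ztop 75.0 ((-43.13570022583008, -78.45406341552734), (51.98896789550781, 28.974491119384766), 39.00377655029297)
```

View pics/s23c.png

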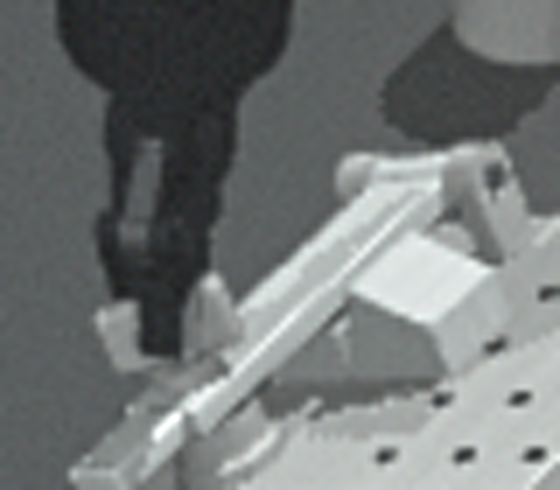

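Call:
drive_tool(
  rows=[
    {"gripper": 0.79, "xyz": [0, 0, 0], "turn": 7},
    {"gripper": 0.8, "xyz": [0, 0, 0], "turn": 14},
    {"gripper": 0.81, "xyz": [0, 0, 0], "turn": 21},
    {"gripper": 0.82, "xyz": [0, 0, 0], "turn": 28},
    {"gripper": 0.84, "xyz": [0, 0, 0], "turn": 35},
    {"gripper": 0.86, "xyz": [0, 0, 0], "turn": 42},
    {"gripper": 0.86, "xyz": [0, 0, 0], "turn": 49},
    {"gripper": 0.86, "xyz": [0, 0, 0], "turn": 49},
  ],
)

```text
t: 21.45
tool_pos: [0.5236, -0.042, 0.1174]
ee_rot: [-0.399, 0.4, -0.583, 0.583]
wrist_force: [-5.0, -14.3, 2.9]
opening: 0.0128
```

```bash
python3 - <<'E'
from h import *
np.set_printoptions(precision=3,suppress=True)
W=p2w((-50.3,-72.6,57.5))
s=arm.sense();print(s["q"][5],s["tool_pos"],s["opening"],s["wrist_force"],s["wrist_torque"],delta(W-[0,0,.005],-22.2))
wing("s24",("scene",));crop("s24s",(270,160,350,230),"s24c",7)
E
```

```text
1.8047512920928805 [ 0.524 -0.042  0.117] 0.01279063721087455 [ -5.022 -14.295   2.918] [-1.588  0.531  0.533] (array([-0.11,  0.23,  0.05]), np.float64(-88.9))
scene top 18 c [-28.  -78.9  80. ] ang 1.25 q -0.3 len 26.7 ztop 82.1 ((-28.119230270385742, -75.17406463623047), (17.576814651489258, 28.337871551513672), 1.343326449394226)
scene all 61 c [-30.9 -79.7  71.5] ang 1.13 q -0.18 len 30.8 ztop 82.1 ((-29.908557891845703, -75.57868194580078), (31.4603328704834, 19.053674697875977), 80.8184585571289)
```

View pics/s24c.png

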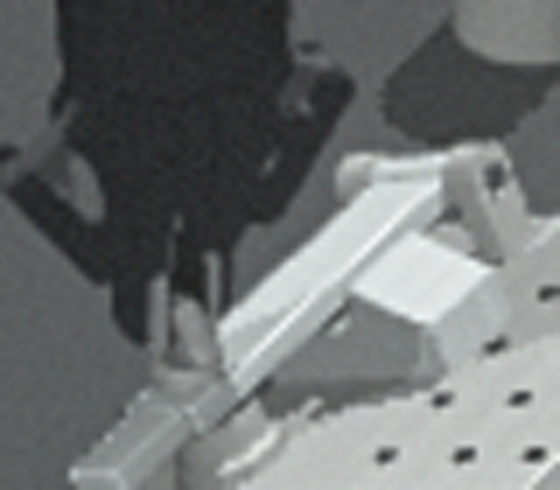

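Call:
drive_tool(
  rows=[
    {"gripper": 0.83, "xyz": [0, 0, 0], "turn": 6},
    {"gripper": 0.81, "xyz": [0, 0, 0], "turn": 12},
    {"gripper": 0.8, "xyz": [0, 0, 0], "turn": 18},
    {"gripper": 0.79, "xyz": [0, 0, 0], "turn": 24},
    {"gripper": 0.78, "xyz": [0, 0, 0], "turn": 30},
    {"gripper": 0.78, "xyz": [0, 0, 0], "turn": 36},
    {"gripper": 0.78, "xyz": [0, 0, 0], "turn": 36},
  ],
  grip_force=80,
)

```text
t: 22.2
tool_pos: [0.5216, -0.0419, 0.1167]
ee_rot: [0.198, -0.202, 0.678, -0.678]
wrist_force: [-11.4, -14.7, -0.3]
opening: 0.0186
```

```bash
python3 - <<'E'
from h import *
np.set_printoptions(precision=3,suppress=True)
W=p2w((-50.3,-72.6,57.5))
s=arm.sense();print(s["q"][5],s["tool_pos"],s["opening"],s["wrist_force"],s["wrist_torque"],delta(W-[0,0,.005],-22.2))
cap("scene","s25");crop("s25",(270,160,350,230),"s25c",7)
E
```

```text
2.432692058967028 [ 0.522 -0.042  0.117] 0.0186069365941501 [-11.382 -14.659  -0.276] [-2.321  1.794  0.099] (array([-0.29,  0.15,  0.09]), np.float64(55.1))
```

View pics/s25c.png

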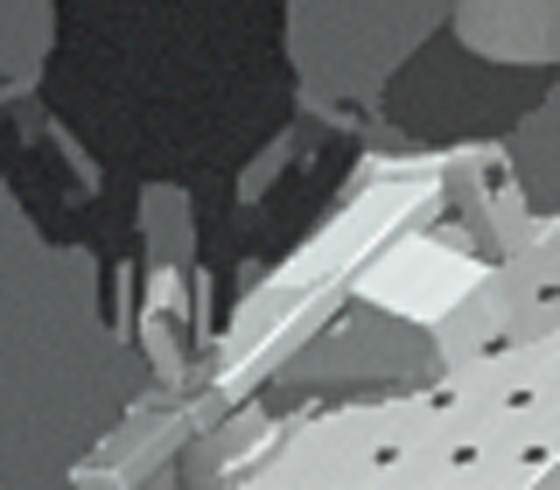

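Call:
drive_tool(
  rows=[
    {"gripper": 0.77, "xyz": [0, 0, 0], "turn": 6},
    {"gripper": 0.76, "xyz": [0, 0, 0], "turn": 12},
    {"gripper": 0.76, "xyz": [0, 0, 0], "turn": 18},
    {"gripper": 0.76, "xyz": [0, 0, 0], "turn": 22},
    {"gripper": 0.76, "xyz": [0, 0, 0], "turn": 22},
  ],
)

```text
t: 22.75
tool_pos: [0.5213, -0.0411, 0.1166]
ee_rot: [0.065, -0.069, 0.704, -0.704]
wrist_force: [-11.4, -4.8, 0.3]
opening: 0.0207
```

Call:
drive_tool(
  rows=[
    {"gripper": 0.68, "xyz": [0, -1, 0], "turn": 0},
    {"gripper": 0.6, "xyz": [0, -4, 0], "turn": -6},
    {"gripper": 0.6, "xyz": [0, -8, 0], "turn": -14},
    {"gripper": 0.6, "xyz": [0, -9, 0], "turn": -22},
    {"gripper": 0.6, "xyz": [0, -9, 0], "turn": -30},
  ],
)

```text
t: 23.25
tool_pos: [0.5259, -0.0411, 0.2103]
ee_rot: [-0.251, 0.248, -0.661, 0.662]
wrist_force: [-0.4, -0.2, -0.9]
opening: 0.0345
```

```bash
python3 - <<'E'
from h import *
np.set_printoptions(precision=3,suppress=True)
s=arm.sense();print(s["q"][5],s["tool_pos"],s["opening"],s["wrist_force"],leafang())
wing("s26",("scene",));crop("s26s",(270,160,350,230),"s26c",7)
E
```

```text
2.283967848324993 [ 0.526 -0.041  0.21 ] 0.03453039619352967 [-0.401 -0.204 -0.853] (array([0.01, 0.06, 0.23]), np.int64(432))
scene top 64 c [-47.6 -75.3  66.8] ang -1.43 q 2.38 len 53.6 ztop 69.6 ((-49.43408966064453, -72.78304290771484), (13.6827392578125, 53.786277770996094), 10.093297958374023)
scene all 138 c [-46.6 -76.3  61.2] ang -1.45 q 2.4 len 53.5 ztop 69.6 ((-49.43408966064453, -72.78304290771484), (13.6827392578125, 53.786277770996094), 10.093297958374023)
```

View pics/s26c.png

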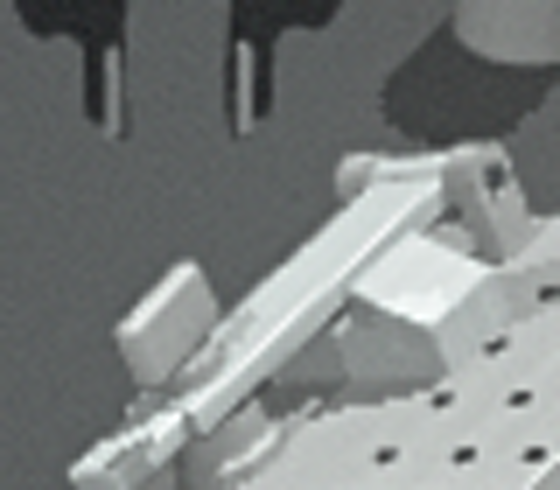

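```bash
python3 - <<'E'
from h import *
R=toolR();print(np.degrees(np.arctan2(R[1,0],R[0,0])))
im=cap("scene")
W=p2w((-50.3,-72.6,57.5));print(delta(W-[0,0,.005],11))
E
```

```text
-138.82852172405103
(array([0.02, 9.29, 0.02]), np.float64(29.8))
```

Call:
drive_tool(
  rows=[
    {"gripper": 0.65, "xyz": [0, 0, 0], "turn": -8.5},
    {"gripper": 0.65, "xyz": [0, 0, 0], "turn": -17},
    {"gripper": 0.65, "xyz": [0, 0, 0], "turn": -25.5},
    {"gripper": 0.65, "xyz": [0, 0, 0], "turn": -34},
    {"gripper": 0.65, "xyz": [0, 0, 0], "turn": -42.5},
    {"gripper": 0.65, "xyz": [0, 0, 0], "turn": -51},
    {"gripper": 0.65, "xyz": [0, 0, 0], "turn": -59.5},
    {"gripper": 0.65, "xyz": [0, 0, 0], "turn": -68},
    {"gripper": 0.65, "xyz": [0, 0, 0], "turn": -76.5},
    {"gripper": 0.65, "xyz": [0, 0, 0], "turn": -85},
    {"gripper": 0.65, "xyz": [0, 0, 0], "turn": -93.5},
    {"gripper": 0.65, "xyz": [0, 0, 0], "turn": -102},
  ],
)

```text
t: 24.6
tool_pos: [0.524, -0.0409, 0.2073]
ee_rot: [-0.671, 0.671, -0.225, 0.224]
wrist_force: [0.9, 0.0, -0.8]
opening: 0.0296
```

```bash
python3 - <<'E'
from h import *
R=toolR();print(np.degrees(np.arctan2(R[1,0],R[0,0])))
W=p2w((-50.3,-72.6,57.5));print(delta(W-[0,0,.005],11),arm.sense()["tool_pos"])
E
```

```text
-36.987713975729676
(array([0.06, 9.22, 0.01]), np.float64(-48.0)) [ 0.52403679 -0.04088558  0.20731709]
```

Call:
drive_tool(
  rows=[
    {"gripper": 0.68, "xyz": [0, 0, 0], "turn": -8.5},
    {"gripper": 0.68, "xyz": [0, 1, 0], "turn": -17},
    {"gripper": 0.68, "xyz": [0, 2, 0], "turn": -25.5},
    {"gripper": 0.68, "xyz": [0, 3, 0], "turn": -34},
    {"gripper": 0.68, "xyz": [0, 3, 0], "turn": -42},
    {"gripper": 0.68, "xyz": [0, 4, 0], "turn": -48},
    {"gripper": 0.68, "xyz": [0, 7, 0], "turn": -48},
    {"gripper": 0.68, "xyz": [0, 8.6, 0], "turn": -48},
    {"gripper": 0.68, "xyz": [0, 9.0, 0], "turn": -48},
    {"gripper": 0.72, "xyz": [0, 9.0, 0], "turn": -48},
    {"gripper": 0.74, "xyz": [0, 9.0, 0], "turn": -48},
  ],
)

```text
t: 25.7
tool_pos: [0.522, -0.0408, 0.1174]
ee_rot: [0.704, -0.704, -0.065, 0.068]
wrist_force: [-8.2, -1.4, -6.1]
opening: 0.0222
```

```bash
python3 - <<'E'
from h import *
np.set_printoptions(precision=3,suppress=True)
s=arm.sense();print(s["q"][5],s["tool_pos"],s["opening"],s["wrist_force"],s["wrist_torque"])
cap("scene","s27");crop("s27",(270,160,350,230),"s27c",7)
E
```

```text
-0.3238109222142191 [ 0.522 -0.041  0.117] 0.022178176388375586 [-8.161 -1.437 -6.058] [-0.311  1.313 -0.006]
```

View pics/s27c.png

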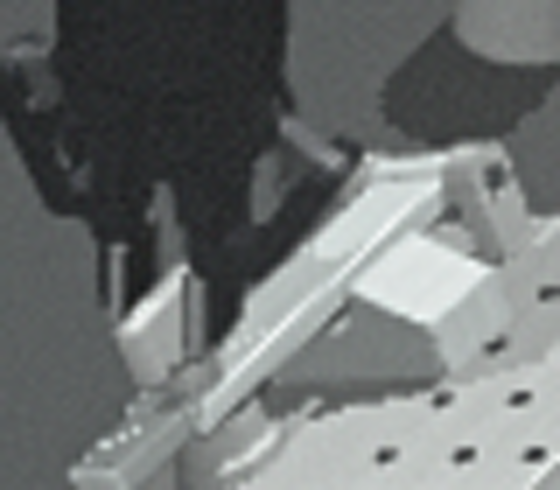

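Call:
drive_tool(
  rows=[
    {"gripper": 0.74, "xyz": [0, 0, 0], "turn": 5},
    {"gripper": 0.74, "xyz": [0, 0, 0], "turn": 9},
    {"gripper": 0.74, "xyz": [0, 0, 0], "turn": 13},
    {"gripper": 0.74, "xyz": [0, 0, 0], "turn": 13},
  ],
)

```text
t: 26.15
tool_pos: [0.5222, -0.0409, 0.118]
ee_rot: [0.707, -0.707, 0.016, -0.013]
wrist_force: [-10.8, -2.1, -0.6]
opening: 0.0225
```

```bash
python3 - <<'E'
from h import *
np.set_printoptions(precision=3,suppress=True)
s=arm.sense();print(s["q"][5],s["tool_pos"],s["opening"],s["wrist_force"],s["wrist_torque"],s["joint_efforts"][5])
R=toolR();print(np.degrees(np.arctan2(R[1,0],R[0,0])))
wing("s28",("scene",))
E
```

```text
-0.09417809765146357 [ 0.522 -0.041  0.118] 0.022510105176509306 [-10.766  -2.07   -0.57 ] [-0.354  1.684  0.066] 2.0112233608961105
-2.362191526867202
scene top 10 c [-48.9 -78.8  90.6] ang 1.26 q -0.31 len 21.3 ztop 91.4 ((-45.12001419067383, -73.63333892822266), (21.363910675048828, 6.445219039916992), 68.19625854492188)
scene all 30 c [-42.2 -81.   81.4] ang -0.11 q 1.06 len 47.1 ztop 91.4 ((-42.7459831237793, -73.21331024169922), (21.04926300048828, 47.050052642822266), 84.81661987304688)
```

Call:
drive_tool(
  rows=[
    {"gripper": 0.74, "xyz": [0, 0, 0], "turn": 4},
    {"gripper": 0.74, "xyz": [0, 0, 0], "turn": 8},
    {"gripper": 0.74, "xyz": [0, 0, 0], "turn": 8},
  ],
)

```text
t: 26.5
tool_pos: [0.5214, -0.0414, 0.1179]
ee_rot: [-0.704, 0.705, -0.065, 0.062]
wrist_force: [-13.4, -8.8, 1.9]
opening: 0.0219
```

```bash
python3 - <<'E'
from h import *
np.set_printoptions(precision=3,suppress=True)
s=arm.sense();print(s["q"][5],s["tool_pos"],s["opening"],s["wrist_force"],s["wrist_torque"],s["joint_efforts"][5])
R=toolR();print(np.degrees(np.arctan2(R[1,0],R[0,0])))
cap("scene","s29");crop("s29",(270,160,350,230),"s29c",7)
E
```

```text
0.04533596395797419 [ 0.521 -0.041  0.118] 0.021867812507888423 [-13.441  -8.821   1.894] [-1.384  2.455  0.272] 2.161169797182083
-10.33279164863007
```

View pics/s29c.png

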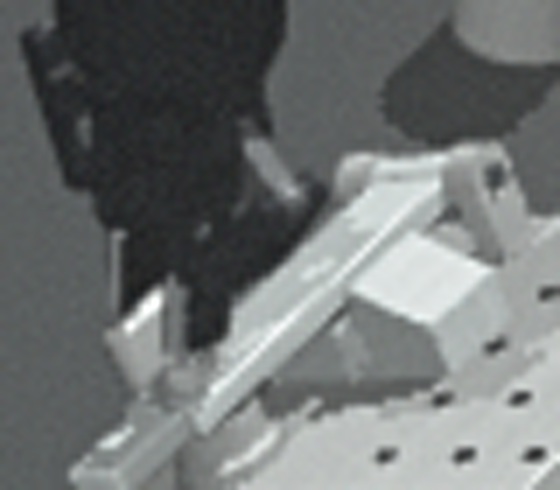

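Call:
drive_tool(
  rows=[
    {"gripper": 0.7, "xyz": [0, -0.2, 0], "turn": -5},
    {"gripper": 0.66, "xyz": [0, -2, 0], "turn": -5},
    {"gripper": 0.6, "xyz": [0, -6, 0], "turn": -5},
    {"gripper": 0.6, "xyz": [0, -9, 0], "turn": -5},
    {"gripper": 0.6, "xyz": [0, -10, 0], "turn": -5},
  ],
)

```text
t: 27.05
tool_pos: [0.526, -0.0411, 0.2218]
ee_rot: [-0.706, 0.707, -0.03, 0.034]
wrist_force: [-0.0, 0.5, 0.6]
opening: 0.0341
```

```bash
python3 - <<'E'
from h import *
np.set_printoptions(precision=3,suppress=True)
s=arm.sense();print(s["tool_pos"],s["wrist_force"],leafang())
wing("s30",("scene",));crop("s30s",(270,160,350,230),"s30c",7)
E
```

```text
[ 0.526 -0.041  0.222] [-0.028  0.476  0.6  ] (array([0.01, 0.06, 0.24]), np.int64(452))
scene top 68 c [-48.4 -75.7  66.8] ang 1.48 q -0.53 len 49.4 ztop 69.7 ((-48.732696533203125, -73.09565734863281), (49.494014739990234, 13.417312622070312), 85.62567138671875)
scene all 155 c [-47.4 -75.5  61.1] ang 1.47 q -0.52 len 52.2 ztop 69.7 ((-48.32973098754883, -72.8324966430664), (52.20255661010742, 15.81281566619873), 83.70401763916016)
```

View pics/s30c.png

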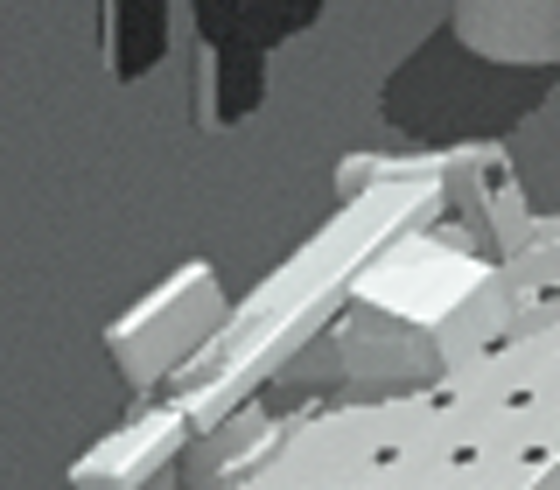

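```bash
python3 - <<'E'
from h import *
print(delta((.45,-.45,.32)))
E
```

```text
(array([ -3.78, -10.02, -41.41]), 0)
```

Call:
drive_tool(
  rows=[
    {"gripper": 0.6, "xyz": [0, -5, 0], "turn": 0},
    {"gripper": 0.6, "xyz": [0, -10, -2], "turn": 0},
    {"gripper": 0.6, "xyz": [-1, -10, -6], "turn": 0},
    {"gripper": 0.6, "xyz": [-1, -10, -11], "turn": 0},
    {"gripper": 0.6, "xyz": [-2, -10, -16], "turn": 0},
    {"gripper": 0.6, "xyz": [-2, -10, -21], "turn": 0},
    {"gripper": 0.6, "xyz": [-3, -10, -26], "turn": 0},
    {"gripper": 0.6, "xyz": [-3, -10, -31], "turn": 0},
    {"gripper": 0.6, "xyz": [-4, -10, -36], "turn": 0},
    {"gripper": 0.6, "xyz": [-4, -10, -41], "turn": 0},
    {"gripper": 0.6, "xyz": [-4, -10, -41], "turn": 0},
  ],
)

```text
t: 28.25
tool_pos: [0.4461, -0.4507, 0.3157]
ee_rot: [-0.706, 0.706, -0.034, 0.033]
wrist_force: [0.0, 0.3, -0.3]
opening: 0.0344
```

```bash
python3 - <<'E'
from h import *
np.set_printoptions(precision=3,suppress=True)
s=arm.sense();print(s["tool_pos"],s["wrist_force"],leafang())
wing("f");crop("ft",(200,110,310,220),"ftc",5);crop("fs",(260,140,400,270),"fsc",4.4)
prof("scene");prof("top")
E
```

```text
[ 0.446 -0.451  0.316] [ 0.048  0.332 -0.325] (array([0.  , 0.06, 0.23]), np.int64(457))
scene top 65 c [-48.2 -75.3  67. ] ang 1.46 q -0.51 len 48.4 ztop 69.8 ((-49.66575622558594, -74.05155944824219), (48.369590759277344, 15.036723136901855), 82.83158111572266)
scene all 150 c [-47.5 -75.9  61.3] ang 1.45 q -0.5 len 51.2 ztop 69.8 ((-47.359222412109375, -73.20927429199219), (50.95954513549805, 17.42699432373047), 80.11738586425781)
top top 50 c [-52.6 -73.8  70.6] ang 1.49 q -0.54 len 47.2 ztop 74.5 ((-52.07567596435547, -71.9331283569336), (47.03203201293945, 12.22140121459961), 88.05421447753906)
top all 97 c [-51.7 -72.2  66.7] ang 1.52 q -0.57 len 47.3 ztop 74.5 ((-52.87297058105469, -71.95645904541016), (47.299842834472656, 13.58825397491455), 87.39990997314453)
-65 18 [35.2 36.1] -24.3 25.7
-59 15 [35.5 36.2] -23.3 25.8
-53 24 [34.9 36.5] -25.8 23.3
-47 26 [35.1 36. ] -25.2 25.7
-41 34 [33.8 36.3] -24.9 24.1
-35 65 [30.7 35.4] -25.6 25.0
-29 17 [20.7 35.1] -24.6 24.9
-23 16 [18.8 25.8] -22.1 -16.6
-17 39 [33.  35.9] -20.8 19.0
-11 42 [31.6 34.5] -21.9 20.6
-5 44 [28.  31.5] -21.5 19.9
1 42 [25.8 27.8] -22.2 20.0
7 50 [20.3 24.6] -22.4 21.8
13 63 [13.7 20. ] -21.6 20.8
-77 5 [16.9 20.4] -16.2 12.3
-71 19 [35.  37.3] -25.4 25.6
-65 36 [35.9 39.1] -25.6 25.4
-59 38 [34.6 39.6] -25.7 25.4
-53 40 [35.9 39.9] -25.8 24.9
-47 34 [35.6 41.1] -25.9 24.4
-41 47 [33.9 39.3] -23.5 24.4
-35 53 [25.7 38.8] -23.5 24.4
-29 19 [24.1 26. ] -18.0 18.8
-23 12 [34.8 36.4] -23.7 18.2
-17 34 [36.1 40. ] -18.7 20.6
-11 37 [31.5 36.8] -21.2 24.2
-5 37 [28.5 32.5] -18.9 20.5
1 38 [26.2 31.4] -18.9 20.3
7 39 [20.6 26.3] -16.4 20.5
13 15 [17.3 23.9] -11.0 17.0
```

View pics/ftc.png

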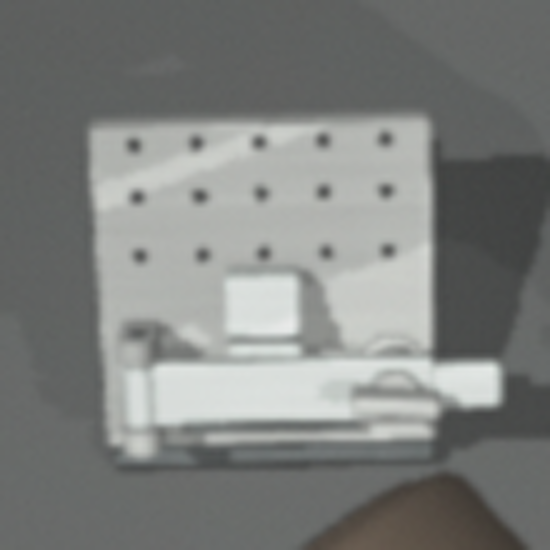

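View pics/fsc.png

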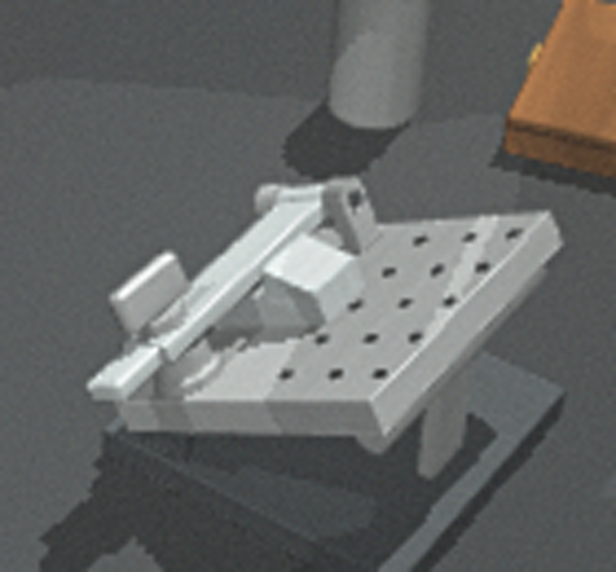

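View pics/fs.png

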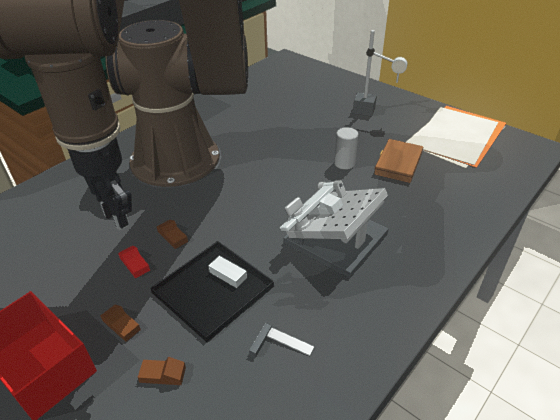

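```bash
python3 -c "
from plant import arm
print(arm.sign_off(), arm.sense()['t'])"
```

```text
the job is handed in; nothing more can be done
the job is handed in; nothing more can be done
```

The angle block is set up and clamped on the sine plate, and the job was handed in at about 29 s of the 72 s allowed.

**What I did:** I took the bare ridged block from the tray and laid it on the plate by letting it pivot in a light grip. I pushed it down against the fence until it stopped moving, then let go. I pushed the leaf over and it sank shut by itself. I backed the screw to about -0.12 rad, lifted off and saw in the picture that it had dropped. Only then did I turn it clockwise, almost all the way to its stop.

**Last checks:**
- **Block:** flat, with the shoulder about 20 mm above the plate just before the leaf came down. It is centred within about 1 mm, sits against the fence with the ridge uphill, and looks square in the top view.
- **Leaf:** its upper face is 35–36 mm above the plate, so it lies down on the block.
- **Screw:** it dropped about 5.6 mm when backed. Both cameras now put it at about 2.6 rad, past the firm range of 2.1 to 2.4.
- **Everything else:** the plain block, square, cylinder and case look unmoved in the last picture, and the wrist force is about zero.

**Weak points:**
- The wing looks the same after a half turn, so its angle alone could also read as -0.5 rad. I take 2.6 because I only turned it clockwise after the drop.
- I had no direct reading of the clamping torque.
- The click was judged from the drop seen in the picture.

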